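# Make up a spacer stack on a sprung rod

### The arm

A 6-joint arm with a two-finger parallel gripper is mounted at the origin on the work surface. World frame = base frame: x ahead of the robot, y to its left, z up, the work surface at z = 0. Lengths are in m, angles in rad, forces in N, time in s.
With the tool pointing down it reaches from about 0.375 to 0.975 m from the base axis. Payload 3.8 kg.
Tool frame: the origin (TCP) lies on the mounting face of the last link; the fingertips stand 173 mm ahead of it and the grasp point (between the pads) lies 155 mm ahead of it; z points along the fingers, y is the direction in which the jaws open and shut (so a half turn about z gives the same grasp; the last joint's range is limited). The gripper opens to 85 mm and grips with 20 to 120 N. Pads are 22 mm wide; open, the fingers measure 114 mm over their backs; the gripper's body (76 mm by 85 mm) begins 54 mm behind the grasp point. The pads swing forward as they close: fully open they stand 13 mm farther back than shut.
Start: joints at [-1.205, 0.264, 1.604, -0, 1.274, -0.037], TCP at [0.265, -0.621, 0.405] pointing down, gripper open.
Joint ranges: [-2.63, 2.63], [-0.94, 2.18], [0.31, 2.57], [-1.31, 4.45], [0, 2.66], [-2.55, 2.55]. Speed limits (rad/s): [2.57, 2.57, 3.14, 3.14, 3.14, 3.14].

### API

Orientations are given as a rotation vector (axis times angle).
In Python, from workcell import bot, imaging, order gives the robot as it stands. The module is installed in compiled form; this text tells all that it offers.
- The arm moves only by the shell command python3 -m creep 'ROWS' [OPENING] [FORCE]. ROWS is JSON, a list of rows, each an object with "slide": the shift along the tool's x, y, z each as a share of 25 mm, from -1 to 1, a list of three; "angular": the turn, a rotation vector about the tool's x, y, z each as a share of 4 degrees, from -1 to 1, a list of three. A call has 1 to 5 rows; each row shifts and turns the commanded pose from where the row before left it, along the tool's axes as they then stand; what a row does not reach is not made up. A row lasts 1/12 s, in which the tool goes at most 41.7 mm and 7.16 degrees, less where a joint would pass 70% of its speed; a pose out of reach is approached as far as the arm can. A call with a number of a shift or a turn outside -1 to 1 is refused whole. A call with a gripper value outside its range is refused whole. OPENING is the closure, from -1 (fully open) to 1 (shut), set as the call begins (- or left out, the last holds). The fingers move at their own pace and stop on an object; FORCE is the grip in N (left out, the last holds). Time passes only in rows, so rows that do not move let the fingers close. It gives the time, the measured TCP pose, the force and the opening at its end, in the units of the state.
- bot.read_state(): the state, without advancing time (a new reading comes with each control period).
- imaging.read_camera(name): name is "scene" or "top" or "wrist"; returns (picture, depth): 400x640x3 uint8, red, green, blue; 400x640 float32, m along the optical axis (not along the pixel's ray), 0 where there is no reading.
- imaging.camera_model(name): a dict with "fovy" (degrees; the focal length in pixels is half the picture's height over the tangent of half this angle, whatever the lens; pixels are square), "cx", "cy" (the principal point, pixels), "camera_from_world" (4x4, takes a point from world to camera coordinates); the wrist camera has in their place "tool_from_camera" (4x4, takes a point from camera to tool coordinates, whose origin is the TCP and whose axes are the flange's). Camera axes: x right, y down, z forward; pixel columns grow to the right and rows downward; lengths in m; the calibration is good to about 2 mm. A picture is of the moment at which its call begins: read the wrist's pose just before it. camera_model takes no time and is no camera call.
- order.finish_job(): hands the job in, once; it reports no verdict.
The state is a dict: "time": time; "q": joint angles; "joint_vel": joint speeds; "joint_torque": joint torques, N m; "tool_pos": TCP position; "tcp_rot": TCP orientation; "wrist_force": force on the tool from outside, world axes, zero at the start; "torque": the same for the moment, N m; "width": opening from 0.0 (shut) to 1.0 (fully open).
Only numpy, scipy, OpenCV 4.12 (cv2) and the standard library are available. Lean on these libraries where they do the work, as an engineer would, in place of code of your own. Each camera call takes 0.05 s, during which the arm holds its last target.

### The job

Make up the stack on the rod of the assembly stand: slide the big square spacer on first, fully home against the rod's shoulder, then the eight-sided sleeve up against it, then the end cap, open end first, up against the sleeve, leaving no gaps, and let go. The carriage that holds the rod may have been left anywhere along its short cross slide, so find the rod's end by feel or by eye, and push gently, because the rod is sprung. Leave the carton, the standing bolt and the loose washer where they are.

Things in the scene. Friction and masses are not known exactly. Their poses are not given: they have to be found in the camera images.
- seat (a point): Point on the fixed stand at the rod's height (85 mm above the table), in the front plane of the rod's shoulder at rest (disc 34 mm across, 8 mm thick), above the white ZERO MARK of the cross slide. Axes: -y is along the rod to its free end, x along the slide, z up. The carriage with the rod is clamped 4 to 44 mm from this point towards +x; how far is not in the readings: feel or look for it.
- slide_end (a point): The point 72 mm out from the seat point along -y; same axes. The free end of the rod lies 4 to 44 mm from it towards +x. The round steel rod is 16 mm in diameter, its end has a 1 mm chamfer. Rod and shoulder are sprung along y: they give from 3 N on, 1 mm per further 1.5 N, at most 10 mm (18 N), and come back slowly when let go.
- stand: The grey assembly stand, fixed; origin on the table under the middle of the cross slide, 34 mm behind the shoulder face and 24 mm from the seat point along +x, axes as the seat point. Base 130 x 120 x 12 mm, housing 120 mm wide, 60 mm high; the dark carriage on it is 44 mm wide, its top 109 mm above the table. The carriage does not shift. Never load the stand or its rod with more than 40 N.
- square_mid (a point): Centre of the big square steel spacer: 46 x 46 mm (x, z), 30 mm long (y), a through hole 18.4 mm in diameter along its y axis through this point; 0.25 kg. It stands on a flat, this point 23 mm above the table. Grip it from above across x. Home: this point 15 mm out from the shoulder face.
- octagon_mid (a point): Centre of the eight-sided steel sleeve: 38 mm across flats (x, z), 26 mm long (y), a through hole 18.4 mm wide along its y axis through this point; 0.16 kg. It lies on a flat, this point 19 mm above the table. Its +x and -x sides are upright flats 15.7 mm high, to be gripped from above. Home: this point 43 mm out from the shoulder face.
- cap_mid (a point): Centre of the steel end cap: 38 x 38 mm (x, z), 28 mm long (y), a blind hole 18.4 mm in diameter and 22 mm deep that opens on its +y face; the closed -y face has a rounded button 28 mm across, 7 mm high; 0.13 kg. It stands on a flat, this point 19 mm above the table. Grip it from above across x. Home: this point 70 mm out from the shoulder face, +y towards the stand.
- carton: Small cardboard carton of fasteners, 70 x 50 mm, 100 mm high; origin at the centre of its underside. To be left alone.
- bolt: Steel hex bolt standing on its head, 60 mm high, head 28 mm across; origin at the centre of its underside. To be left alone.
- washer: Flat steel washer lying on the table, 50 mm in diameter, 4 mm thick; origin at the centre of its underside. To be left alone.
Mind the look-alikes: they are no part of the job. What is shaped like the part that bears octagon_mid but brown, green or yellow is not meant.

How it is judged:
On the way, in this order (a step that is already met when the one before it is completed fails the run):
1. the square spacer is on the rod, home against the shoulder (y of square_mid in the frame of seat between -0.0175 and -0.0125 m and x of square_mid in the frame of seat between 0 and 0.048 m and z of square_mid in the frame of seat between -0.005 and 0.005 m and angle between the y axis of square_mid and the y axis of seat, either way round below 0.12 rad), for 0.2 s.
2. the eight-sided sleeve is on the rod against the square spacer (all of step 1 and y of octagon_mid in the frame of seat between -0.046 and -0.04 m and x of octagon_mid in the frame of seat between 0 and 0.048 m and z of octagon_mid in the frame of seat between -0.005 and 0.005 m and angle between the y axis of octagon_mid and the y axis of seat, either way round below 0.12 rad), for 0.2 s.
3. the end cap is on the rod against the sleeve (all of step 2 and y of cap_mid in the frame of seat between -0.073 and -0.067 m and x of cap_mid in the frame of seat between 0 and 0.048 m and z of cap_mid in the frame of seat between -0.005 and 0.005 m and angle between the y axis of cap_mid and the y axis of seat, either way round below 0.12 rad), for 0.2 s.
At the end, for the whole second after the job is handed in: From the shoulder outwards spacer, sleeve and cap are on the rod, centres 15, 43 and 70 mm (within 2.5, 3 and 3 mm) out from the shoulder's rest position, 0 to 48 mm along x and within 5 mm in height of the seat point, holes within 0.12 rad of the rod's line; released (all of step 3); the robot touches nothing.
It fails at once if the stand is loaded with more than 40 N (contact force between stand and anything else above 40 N).
It fails at once if the carton is moved by more than 20 mm (distance of carton from where it was at the start of the episode above 0.02 m).
It fails at once if the bolt is moved by more than 20 mm (distance of bolt from where it was at the start of the episode above 0.02 m).
It fails at once if the washer is moved by more than 20 mm (distance of washer from where it was at the start of the episode above 0.02 m).
It also fails if it takes over 69 s, if anything falls off the work surface, if the arm or the gripper's body presses on something with over 40 N, if the wrist force passes 120 N, or if a joint passes its speed limit or range.

## Working session

There is one attempt and no reset: what is moved stays moved. The work goes in short steps, Python scripts to look and compute and a shell command to move; the robot and the scene stay as the last step left them, time stands still between calls to the robot, and variables do not carry over. Pictures are saved under pics/ and viewed, and the job is handed in when it is done.

```bash
mkdir -p pics; ls; python3 - <<'E'
from workcell import bot, imaging, order
import cv2, numpy as np
s=bot.read_state(); print(s)
for n in ["scene","top","wrist"]:
    im,d=imaging.read_camera(n)
    cv2.imwrite(f"pics/{n}0.png",im[:,:,::-1]); np.savez(f"pics/{n}0.npz",im=im,d=d)
    m=imaging.camera_model(n); print(n,{k:(np.round(v,4).tolist() if not np.isscalar(v) else v) for k,v in m.items()})
E
```

```text
pics
{'time': 0.0, 'q': array([-1.20489025e+00,  2.64775836e-01,  1.60541596e+00,  5.09249839e-05,
        1.27371362e+00, -3.68919285e-02]), 'joint_vel': array([-0.00095711, -0.00081261, -0.00046103,  0.00054726,  0.00054629,
       -0.0002865 ]), 'joint_torque': array([ 1.00680343e-03, -5.15105224e+01, -3.67317116e+01,  2.71315275e-05,
        1.27923393e-02, -9.70057101e-06]), 'tool_pos': array([ 0.26447933, -0.6206402 ,  0.40332364]), 'tcp_rot': array([-3.07585520e+00, -6.27963976e-01,  5.19133382e-04]), 'wrist_force': array([ 0.18767609,  0.13503732, -0.91766871]), 'torque': array([-0.00468512, -0.01018986,  0.00478749]), 'width': 0.999798251154557}
scene {'fovy': 56.09876674341569, 'cx': 326.3217054536548, 'cy': 196.10345301175906, 'camera_from_world': [[0.8004, 0.5994, -0.0103, -0.4223], [0.3341, -0.4604, -0.8224, -0.1448], [-0.4977, 0.6548, -0.5688, 1.143], [0.0, 0.0, 0.0, 1.0]]}
top {'fovy': 43.423871316522906, 'cx': 317.7054979915675, 'cy': 198.52051871169985, 'camera_from_world': [[-0.012, -0.9999, -0.0125, -0.0374], [-0.9986, 0.0126, -0.0507, 0.5534], [0.0509, 0.0119, -0.9986, 1.2083], [0.0, 0.0, 0.0, 1.0]]}
wrist {'fovy': 66.86617635521088, 'cx': 321.65848266829977, 'cy': 201.59415268977884, 'tool_from_camera': [[-0.0002, -0.9575, -0.2884, 0.0734], [1.0, -0.0001, -0.0005, -0.001], [0.0004, -0.2884, 0.9575, 0.0314], [0.0, 0.0, 0.0, 1.0]]}
```

View pics/scene0.png

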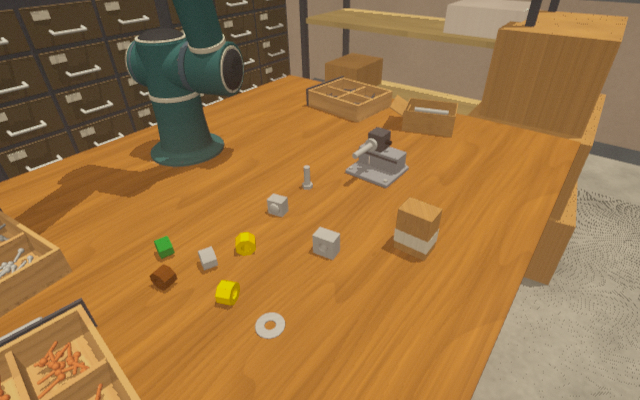

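View pics/top0.png

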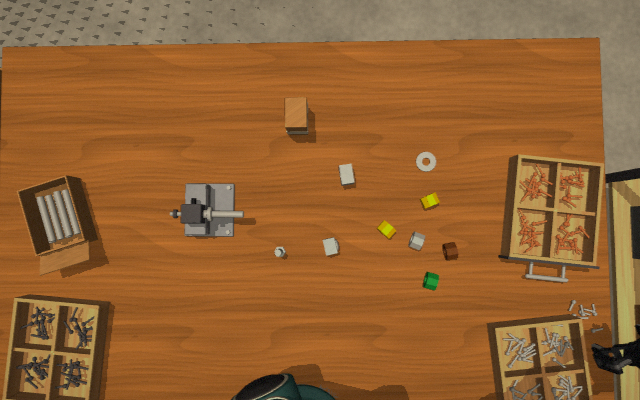

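View pics/wrist0.png

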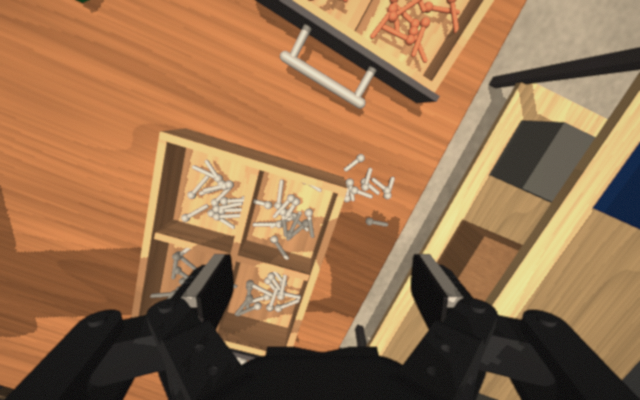

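```bash
cat > h.py <<'E'
import numpy as np, cv2
from scipy.spatial.transform import Rotation as R
from workcell import bot, imaging, order
def K(m):
    f=200/np.tan(np.radians(m['fovy'])/2); return f,m['cx'],m['cy']
def T_wc(n,state=None):
    m=imaging.camera_model(n)
    if n!='wrist': return np.linalg.inv(m['camera_from_world'])
    T=np.eye(4);T[:3,:3]=R.from_rotvec(state['tcp_rot']).as_matrix();T[:3,3]=state['tool_pos']
    return T@m['tool_from_camera']
def cloud(n,d,state=None):
    m=imaging.camera_model(n);f,cx,cy=K(m)
    v,u=np.mgrid[0:400,0:640]
    P=np.stack([(u-cx)/f*d,(v-cy)/f*d,d],-1)
    T=T_wc(n,state)
    W=P@T[:3,:3].T+T[:3,3]; W[d<=0]=np.nan
    return W
def snap(n,name):
    s=bot.read_state(); im,d=imaging.read_camera(n)
    cv2.imwrite(f"pics/{name}.png",im[:,:,::-1]); np.savez(f"pics/{name}.npz",im=im,d=d,pos=s['tool_pos'],rot=s['tcp_rot'])
    return s,im,d
def st():
    s=bot.read_state()
    Rm=R.from_rotvec(s['tcp_rot']).as_matrix()
    print('t',round(s['time'],2),'tcp',np.round(s['tool_pos'],4),'grasp',np.round(s['tool_pos']+0.155*Rm[:,2],4),'yaw(x axis)',np.round(np.degrees(np.arctan2(Rm[1,0],Rm[0,0])),2),'z',np.round(Rm[:,2],4),'F',np.round(s['wrist_force'],1),'w',round(s['width'],3))
    return s,Rm
E
python3 - <<'E'
from h import *
for n in ['top','scene']:
    z=np.load(f'pics/{n}0.npz'); W=cloud(n,z['d']); im=z['im']
    H=W[:,:,2]
    inr=(W[:,:,0]>0.3)&(W[:,:,0]<0.95)&(W[:,:,1]>-0.5)&(W[:,:,1]<0.45)
    tab=np.nanmedian(H[inr]);print(n,'table',tab)
    mk=((H>0.006)&inr).astype(np.uint8)
    k,lab,stt,c=cv2.connectedComponentsWithStats(mk)
    for i in range(1,k):
        if stt[i,4]<40: continue
        p=W[lab==i]; zt=np.percentile(p[:,2],95); t=p[p[:,2]>zt-0.006]
        r=cv2.minAreaRect((t[:,:2]*1000).astype(np.float32))
        print(np.round(c[i]),stt[i,4],'ztop',zt.round(4),'topctr',t.mean(0).round(4),'rect',np.round(r[0],1),np.round(r[1],1),round(r[2],1),'rgb',np.median(im[lab==i],0))
E
```

```text
top table -0.00025070472705235325
[296. 115.] 852 ztop 0.1024 topctr [0.747  0.0034 0.0996] rect [747.1   3.3] [48.4 70.8] 89.4 rgb [181. 123.  64.]
[346. 174.] 271 ztop 0.0495 topctr [ 0.6095 -0.113   0.0463] rect [ 609.8 -112.5] [45.9 29.9] 7.3 rgb [186. 182. 161.]
[208. 210.] 2804 ztop 0.1093 topctr [0.5188 0.2401 0.1085] rect [517.9 232. ] [63.3 42.9] 89.3 rgb [132. 124. 111.]
[429. 200.] 189 ztop 0.0399 topctr [ 0.5454 -0.3126  0.0372] rect [ 545.7 -313.4] [25.8 27.8] 22.5 rgb [188. 156.   0.]
[508. 234.] 606 ztop 0.0632 topctr [ 0.4509 -0.4936  0.0612] rect [ 466.6 -499.3] [ 19.7 124.8] 80.6 rgb [87. 60. 34.]
[386. 229.] 191 ztop 0.0406 topctr [ 0.4777 -0.206   0.0376] rect [ 478.2 -205.9] [28.5 25.7] 43.9 rgb [188. 159.   0.]
[416. 240.] 205 ztop 0.04 topctr [ 0.4489 -0.279   0.0374] rect [ 450.3 -279.8] [27.1 29.7] 65.2 rgb [142. 134. 118.]
[330. 246.] 219 ztop 0.0413 topctr [ 0.4383 -0.0715  0.0382] rect [438.8 -73.4] [37.6 32.2] 12.4 rgb [180. 180. 160.]
[450. 250.] 222 ztop 0.0399 topctr [ 0.4237 -0.3593  0.0375] rect [ 424.4 -358.9] [27.6 26.6] 7.4 rgb [92. 49. 20.]
[279.
[... 873 characters left out ...]
0368 topctr [ 0.4814 -0.2092  0.035 ] rect [ 478.9 -208.6] [27.4 29.3] 46.8 rgb [186. 150.   0.]
[164. 247.] 297 ztop 0.0375 topctr [ 0.3589 -0.3133  0.0356] rect [ 357.9 -312.8] [25.7 24.1] 74.9 rgb [ 67. 154.  52.]
[208. 258.] 310 ztop 0.0373 topctr [ 0.4548 -0.2821  0.0355] rect [ 453.6 -281.3] [26.1 27.3] 67.2 rgb [192.  181.  161.5]
[163. 277.] 439 ztop 0.0376 topctr [ 0.4296 -0.3604  0.0357] rect [ 428.5 -360.1] [24.6 28.2] 6.7 rgb [128.  74.  27.]
[227. 292.] 474 ztop 0.0375 topctr [ 0.5499 -0.3163  0.0356] rect [ 548.6 -314.5] [27.  28.4] 22.2 rgb [209. 184.   0.]
[ 85. 319.] 563 ztop 0.0649 topctr [ 0.4385 -0.4934  0.061 ] rect [ 463.1 -494. ] [ 18.7 115.6] 85.8 rgb [179. 135.  83.]
```

```bash
python3 - <<'E'
import cv2
a=cv2.imread('pics/top0.png');b=cv2.imread('pics/scene0.png')
cv2.imwrite('pics/top0z.png',cv2.resize(a[140:300,160:480],(800,400),interpolation=cv2.INTER_CUBIC))
cv2.imwrite('pics/scene0z.png',cv2.resize(b[120:345,140:440],(800,600),interpolation=cv2.INTER_CUBIC))
E
```

```text
(no output)
```

View pics/top0z.png

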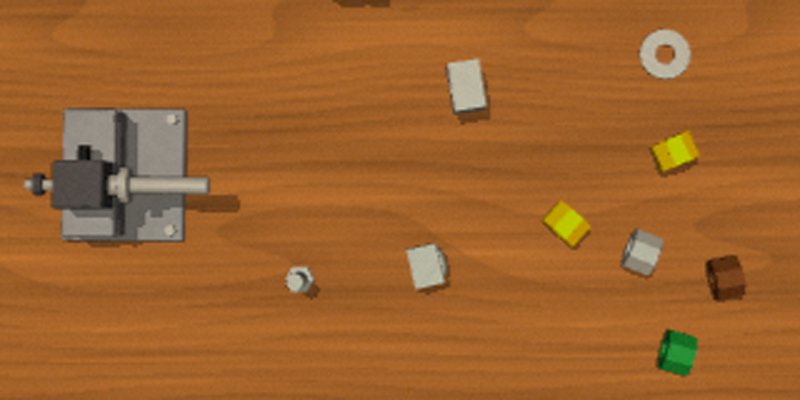

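View pics/scene0z.png

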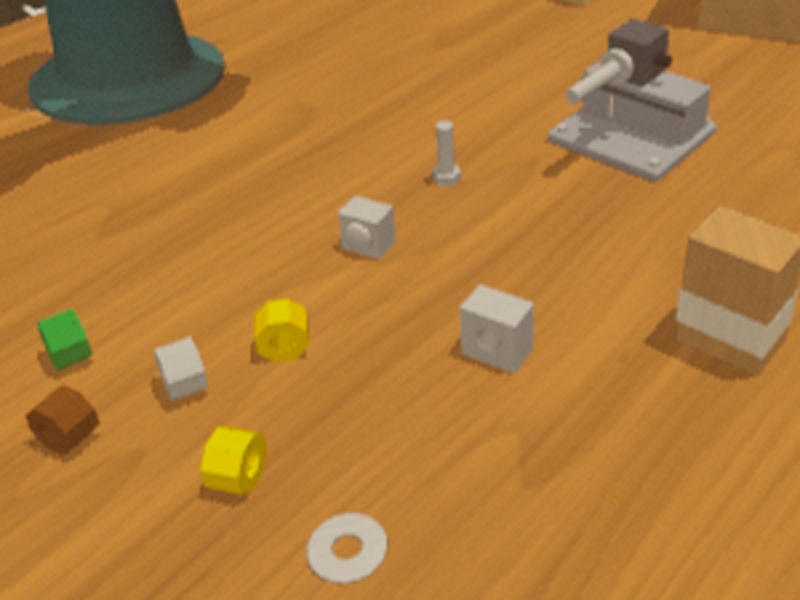

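```bash
python3 - <<'E'
from h import *
for n in ['top','scene']:
    z=np.load(f'pics/{n}0.npz'); W=cloud(n,z['d']); im=z['im'].astype(int)
    p=W.reshape(-1,3); 
    m=(p[:,0]>0.44)&(p[:,0]<0.6)&(p[:,1]>0.08)&(p[:,1]<0.34)&(p[:,2]>0.006)
    q=p[m]
    rod=q[(q[:,1]<0.20)&(q[:,2]>0.07)]
    print(n,'rod n',len(rod),rod.min(0),rod.max(0))
    # per y-bin mean
    for y0 in np.arange(0.1,0.26,0.01):
        b=q[(q[:,1]>=y0)&(q[:,1]<y0+0.01)&(q[:,2]>0.075)]
        if len(b): print(round(y0,3),len(b),'x',b[:,0].min().round(4),b[:,0].mean().round(4),b[:,0].max().round(4),'zmax',b[:,2].max().round(4))
    hs=q[(q[:,2]>0.05)&(q[:,2]<0.07)]; 
    r=cv2.minAreaRect((hs[:,:2]*1000).astype(np.float32)); print('housing',r)
    bs=q[(q[:,2]<0.025)]; r=cv2.minAreaRect((bs[:,:2]*1000).astype(np.float32)); print('base',r)
a=cv2.imread('pics/top0.png');b=cv2.imread('pics/scene0.png')
cv2.imwrite('pics/standt.png',cv2.resize(a[170:250,160:260],(800,640)[:2] if 0 else (750,600),interpolation=cv2.INTER_CUBIC))
cv2.imwrite('pics/stands.png',cv2.resize(b[120:190,335:425],(770,600),interpolation=cv2.INTER_CUBIC))
E
```

```text
top rod n 250 [0.50298044 0.12723119 0.07707446] [0.53305431 0.19988243 0.10092271]
0.12 17 x 0.509 0.5158 0.5226 zmax 0.0972
0.13 29 x 0.509 0.5161 0.5228 zmax 0.0954
0.14 30 x 0.5091 0.5156 0.5229 zmax 0.0963
0.15 31 x 0.5093 0.5164 0.5231 zmax 0.0953
0.16 29 x 0.5094 0.5161 0.5231 zmax 0.0942
0.17 31 x 0.5095 0.5165 0.5233 zmax 0.0965
0.18 32 x 0.5097 0.5167 0.5234 zmax 0.096
0.19 51 x 0.503 0.5179 0.5331 zmax 0.1009
0.2 48 x 0.5029 0.5172 0.5326 zmax 0.1053
0.21 81 x 0.4986 0.5193 0.5394 zmax 0.1122
0.22 100 x 0.4964 0.5166 0.5401 zmax 0.1154
0.23 101 x 0.4965 0.5219 0.5539 zmax 0.1131
0.24 102 x 0.4967 0.5235 0.5539 zmax 0.1137
0.25 81 x 0.4989 0.5194 0.5397 zmax 0.113
housing ((529.8483276367188, 241.72093200683594), (54.960609436035156, 117.99933624267578), 89.28629302978516)
base ((524.6456909179688, 201.0377197265625), (155.33566284179688, 229.09426879882812), 5.214775562286377)
scene rod n 187 [0.50550464 0.12487045 0.07081301] [0.53732209 0.19981277 0.09918298]
0.12 25 x 0.5122 0.5199 0.5265 zmax 0.0907
0.13 19 x 0.5162 0.5231 0.527 zmax 0.0915
0.14 17 x 0.5163 0.5241 0.5276 zmax 0.0904
0.15 18 x 0.5176 0.524 0.5285 zmax 0.0918
0.16 13 x 0.517 0.524 0.5277 zmax 0.0913
0.17 15 x 0.5172 0.5242 0.5278 zmax 0.0904
0.18 18 x 0.5166 0.5246 0.5287 zmax 0.0917
0.19 57 x 0.5055 0.524 0.5373 zmax 0.0992
0.2 29 x 0.5045 0.5258 0.5372 zmax 0.1011
0.21 82 x 0.5005 0.5257 0.5429 zmax 0.1079
0.22 78 x 0.4995 0.5285 0.5446 zmax 0.1081
0.23 72 x 0.5015 0.5355 0.5566 zmax 0.1085
0.24 40 x 0.5015 0.5361 0.5582 zmax 0.1078
0.25 43 x 0.5012 0.5301 0.5449 zmax 0.1087
housing ((535.5311279296875, 231.79058837890625), (127.47595977783203, 63.1263427734375), 12.444592475891113)
base ((533.4194946289062, 220.2323760986328), (120.34217834472656, 130.5397186279297), 88.77467346191406)
```

View pics/standt.png

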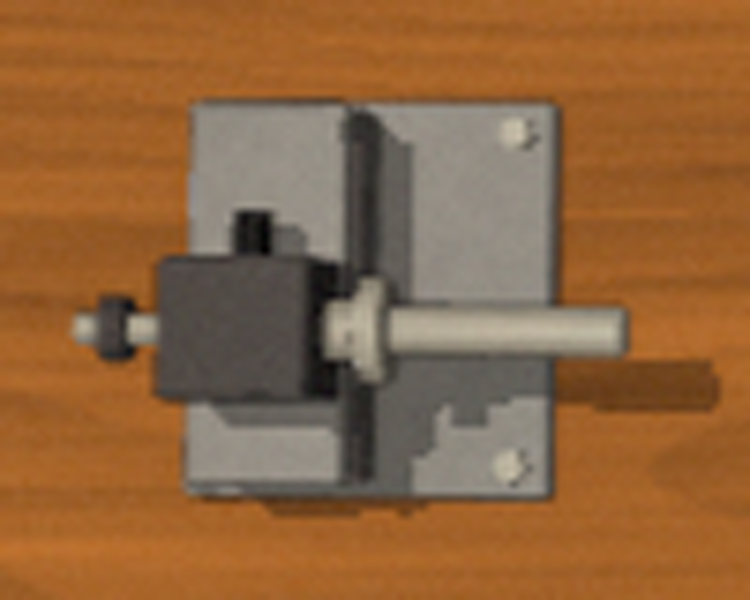

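View pics/stands.png

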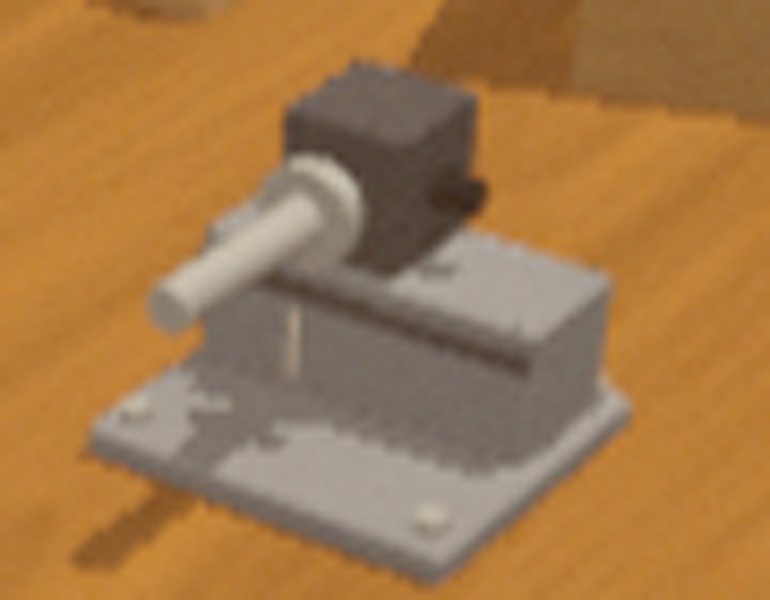

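```bash
cat > plan.py <<'E'
from h import *
import json,sys
def plan(g,yaw,n=None,vmax=1.0,show=True):
    """g: target grasp point, yaw deg of tool x, tool down. linear from the measured pose"""
    s=bot.read_state(); R0=R.from_rotvec(s['tcp_rot']); p=s['tool_pos'].copy(); 
    Rt=R.from_matrix(np.array([[np.cos(np.radians(yaw)),np.sin(np.radians(yaw)),0],[np.sin(np.radians(yaw)),-np.cos(np.radians(yaw)),0],[0,0,-1]]).T.T)
    tp=np.array(g)+[0,0,0.155]
    rv=(R0.inv()*Rt).as_rotvec()
    N=max(np.ceil(np.linalg.norm(tp-p)/0.025/vmax),np.ceil(np.abs(rv).max()/np.radians(4)),1) if n is None else n
    N=int(N); rows=[];Rc=R0
    for i in range(N):
        want=p+(tp-p)/(N-i)
        loc=np.clip(np.round(Rc.inv().apply(want-p)/0.025,2),-1,1)
        r=(Rc.inv()*Rt).as_rotvec()/np.radians(4)/(N-i)
        r=np.clip(np.round(r,2),-1,1)
        p=p+Rc.apply(loc*0.025); Rc=Rc*R.from_rotvec(r*np.radians(4))
        rows.append({"slide":[float(v)+0 for v in loc],"angular":[float(v)+0 for v in r]})
    for i in range(0,N,5): print(json.dumps(rows[i:i+5]).replace(' ',''))
    print('end grasp',np.round(p+0.155*Rc.as_matrix()[:,2],4))
if __name__=='__main__':
    a=[float(v) for v in sys.argv[1:]]
    st(); plan(a[:3],a[3],*( [int(a[4])] if len(a)>4 else []))
E
python3 plan.py 0.45 -0.29 0.22 70
```

```text
t 0.15 tcp [ 0.2645 -0.6207  0.4036] grasp [ 0.2644 -0.6205  0.2486] yaw(x axis) 23.08 z [-6.0e-04  1.7e-03 -1.0e+00] F [ 0.1 -0.3 -0.5] w 1.004
[{"slide":[0.75,-0.58,0.07],"angular":[0.0,0.0,-0.73]},{"slide":[0.78,-0.54,0.07],"angular":[0.0,0.0,-0.73]},{"slide":[0.81,-0.5,0.07],"angular":[0.0,0.0,-0.73]},{"slide":[0.83,-0.46,0.07],"angular":[0.0,0.0,-0.73]},{"slide":[0.85,-0.41,0.07],"angular":[0.0,0.0,-0.73]}]
[{"slide":[0.87,-0.37,0.07],"angular":[0.0,0.0,-0.73]},{"slide":[0.89,-0.33,0.07],"angular":[0.0,0.0,-0.74]},{"slide":[0.91,-0.28,0.07],"angular":[0.0,0.0,-0.73]},{"slide":[0.92,-0.23,0.08],"angular":[0.0,0.0,-0.74]},{"slide":[0.93,-0.19,0.07],"angular":[0.0,0.0,-0.73]}]
[{"slide":[0.94,-0.14,0.08],"angular":[0.0,0.0,-0.74]},{"slide":[0.94,-0.09,0.07],"angular":[0.0,0.0,-0.73]},{"slide":[0.95,-0.04,0.08],"angular":[0.0,0.0,-0.74]},{"slide":[0.95,0.01,0.07],"angular":[-0.01,-0.01,-0.73]},{"slide":[0.94,0.06,0.08],"angular":[0.0,0.0,-0.74]}]
[{"slide":[0.94,0.1,0.07],"angular":[-0.01,-0.01,-0.73]}]
end grasp [ 0.4499 -0.29    0.22  ]
```

```bash
python3 -m creep '[{"slide":[0.75,-0.58,0.07],"angular":[0,0,-0.73]},{"slide":[0.78,-0.54,0.07],"angular":[0,0,-0.73]},{"slide":[0.81,-0.5,0.07],"angular":[0,0,-0.73]},{"slide":[0.83,-0.46,0.07],"angular":[0,0,-0.73]},{"slide":[0.85,-0.41,0.07],"angular":[0,0,-0.73]}]' -1 40
python3 -m creep '[{"slide":[0.87,-0.37,0.07],"angular":[0,0,-0.73]},{"slide":[0.89,-0.33,0.07],"angular":[0,0,-0.74]},{"slide":[0.91,-0.28,0.07],"angular":[0,0,-0.73]},{"slide":[0.92,-0.23,0.08],"angular":[0,0,-0.74]},{"slide":[0.93,-0.19,0.07],"angular":[0,0,-0.73]}]'
python3 -m creep '[{"slide":[0.94,-0.14,0.08],"angular":[0,0,-0.74]},{"slide":[0.94,-0.09,0.07],"angular":[0,0,-0.73]},{"slide":[0.95,-0.04,0.08],"angular":[0,0,-0.74]},{"slide":[0.95,0.01,0.07],"angular":[0,0,-0.73]},{"slide":[0.94,0.06,0.08],"angular":[0,0,-0.74]}]'
python3 -m creep '[{"slide":[0.94,0.1,0.07],"angular":[0,0,-0.73]},{"slide":[0,0,0],"angular":[0,0,0]}]'
python3 - <<'E'
from h import *
st(); snap('wrist','oct1'); st()
E
```

```text
time: 0.57
tool_pos: [0.3229, -0.5166, 0.3953]
tcp_rot: [-2.971, -1.017, 0.0]
wrist_force: [0.1, -0.1, -0.3]
width: 1.003
time: 0.98
tool_pos: [0.3809, -0.4129, 0.3865]
tcp_rot: [-2.817, -1.389, 0.0]
wrist_force: [0.1, 0.4, -0.5]
width: 0.998
time: 1.4
tool_pos: [0.4389, -0.3097, 0.3771]
tcp_rot: [-2.616, -1.739, 0.0]
wrist_force: [0.3, -0.2, 0.3]
width: 1.002
time: 1.57
tool_pos: [0.4511, -0.2872, 0.3749]
tcp_rot: [-2.567, -1.807, -0.002]
wrist_force: [0.3, 0.1, -0.6]
width: 1.001
t 1.57 tcp [ 0.4511 -0.2872  0.3749] grasp [ 0.451  -0.2868  0.2199] yaw(x axis) 70.26 z [-3.0e-04  2.6e-03 -1.0e+00] F [ 0.3  0.1 -0.6] w 1.001
t 1.62 tcp [ 0.4505 -0.2885  0.3751] grasp [ 0.4504 -0.2884  0.2201] yaw(x axis) 70.16 z [-8.e-04  9.e-04 -1.e+00] F [ 0.   1.1 -0.7] w 1.002
```

View pics/oct1.png

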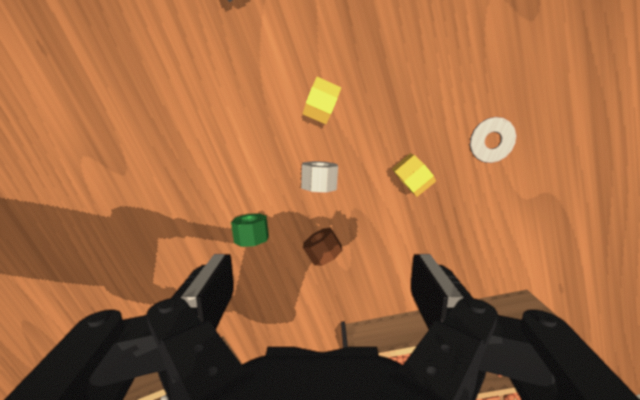

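```bash
cat > seg.py <<'E'
from h import *
def seg(name,cam,ctr,rad=0.05,zlo=None,zhi=None):
    z=np.load(f'pics/{name}.npz'); s=dict(tool_pos=z['pos'],tcp_rot=z['rot'])
    W=cloud(cam,z['d'],s); p=W.reshape(-1,3)
    m=np.hypot(p[:,0]-ctr[0],p[:,1]-ctr[1])<rad
    q=p[m]; print('table z',np.nanmedian(q[np.abs(q[:,2])<0.008][:,2]).round(4))
    zt=np.percentile(q[q[:,2]>0.01][:,2],97)
    for lo in ([0.004,0.008] if zlo is None else [zlo]):
        t=q[q[:,2]>zt-lo]
        r=cv2.minAreaRect((t[:,:2]*1000).astype(np.float32)); print('ztop',zt.round(4),len(t),'mean',t.mean(0).round(4),'rect',np.round(r[0],1),np.round(r[1],1),round(r[2],1))
    return q
E
python3 - <<'E'
from seg import *
seg('oct1','wrist',(0.45,-0.28),0.04)
a=cv2.imread('pics/oct1.png');cv2.imwrite('pics/oct1z.png',cv2.resize(a[140:220,270:370],(750,600),interpolation=cv2.INTER_CUBIC))
E
python3 plan.py 0.61 -0.123 0.19 97
```

```text
table z -0.0007
ztop 0.297 2564 mean [ 0.4566 -0.2684  0.2956] rect [ 456.5 -269.4] [ 7.4 58.5] 70.1
ztop 0.297 5336 mean [ 0.456  -0.27    0.2931] rect [ 455.7 -271.6] [11.7 65.5] 69.7
t 1.62 tcp [ 0.4505 -0.2885  0.3751] grasp [ 0.4504 -0.2884  0.2201] yaw(x axis) 70.16 z [-8.e-04  9.e-04 -1.e+00] F [ 0.   1.1 -0.7] w 1.002
[{"slide":[0.84,0.38,0.12],"angular":[0.0,0.0,-0.67]},{"slide":[0.82,0.41,0.12],"angular":[0.0,0.0,-0.67]},{"slide":[0.8,0.45,0.12],"angular":[0.0,0.0,-0.67]},{"slide":[0.78,0.49,0.12],"angular":[0.0,0.0,-0.67]},{"slide":[0.75,0.53,0.12],"angular":[0.0,0.0,-0.67]}]
[{"slide":[0.73,0.56,0.12],"angular":[0.0,0.0,-0.67]},{"slide":[0.7,0.59,0.12],"angular":[0.0,0.0,-0.67]},{"slide":[0.68,0.63,0.12],"angular":[0.0,0.0,-0.67]},{"slide":[0.64,0.65,0.12],"angular":[-0.01,-0.01,-0.67]},{"slide":[0.62,0.69,0.13],"angular":[0.0,0.0,-0.68]}]
end grasp [ 0.6101 -0.1228  0.1899]
```

View pics/oct1z.png

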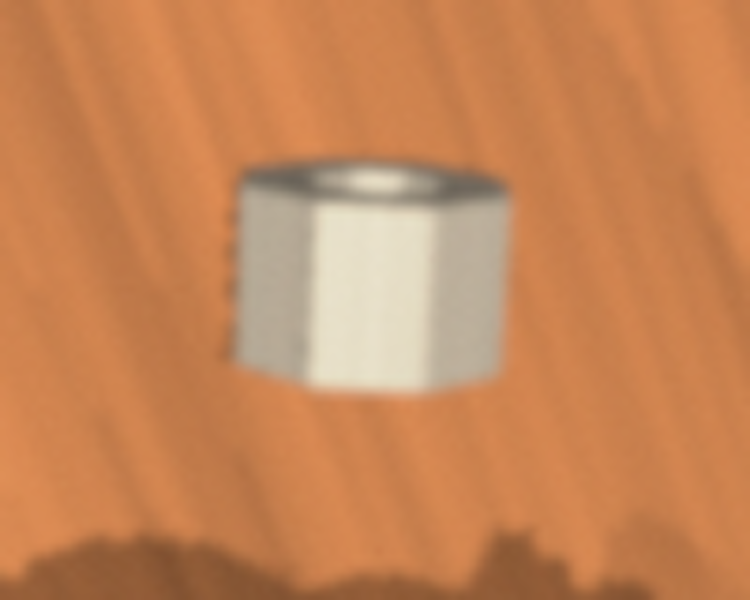

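```bash
sed -i 's/    q=p\[m\]; print/    m\&=p[:,2]<0.13\n    q=p[m]; print/' seg.py; python3 -c "
from seg import *
seg('oct1','wrist',(0.45,-0.28),0.04)"
python3 -m creep '[{"slide":[0.84,0.38,0.12],"angular":[0,0,-0.67]},{"slide":[0.82,0.41,0.12],"angular":[0,0,-0.67]},{"slide":[0.8,0.45,0.12],"angular":[0,0,-0.67]},{"slide":[0.78,0.49,0.12],"angular":[0,0,-0.67]},{"slide":[0.75,0.53,0.12],"angular":[0,0,-0.67]}]'
python3 -m creep '[{"slide":[0.73,0.56,0.12],"angular":[0,0,-0.67]},{"slide":[0.7,0.59,0.12],"angular":[0,0,-0.67]},{"slide":[0.68,0.63,0.12],"angular":[0,0,-0.67]},{"slide":[0.64,0.65,0.12],"angular":[0,0,-0.67]},{"slide":[0.62,0.69,0.13],"angular":[0,0,-0.68]}]'
python3 -m creep '[{"slide":[0,0,0],"angular":[0,0,0]}]'
python3 - <<'E'
from seg import *
snap('wrist','sq1'); st(); seg('sq1','wrist',(0.61,-0.114),0.04)
E
```

```text
table z -0.0007
ztop 0.0383 528 mean [ 0.4497 -0.2788  0.0369] rect [ 449.4 -278.9] [26.3 24. ] 69.2
ztop 0.0383 723 mean [ 0.4499 -0.2786  0.0356] rect [ 450.  -279.2] [26.5 31.2] 66.4
time: 2.03
tool_pos: [0.5304, -0.2079, 0.3605]
tcp_rot: [2.345, 2.09, -0.001]
wrist_force: [0.9, -0.4, -0.5]
width: 0.998
time: 2.45
tool_pos: [0.6106, -0.1253, 0.3452]
tcp_rot: [2.084, 2.351, -0.001]
wrist_force: [-0.0, 0.7, 0.7]
width: 1.0
time: 2.53
tool_pos: [0.6119, -0.1235, 0.3446]
tcp_rot: [-2.082, -2.352, -0.002]
wrist_force: [0.2, -0.8, -0.1]
width: 1.001
t 2.58 tcp [ 0.6109 -0.1246  0.3447] grasp [ 0.6108 -0.1246  0.1897] yaw(x axis) 96.9 z [-8.e-04  0.e+00 -1.e+00] F [-0.1  0.9 -0.6] w 1.001
table z -0.0006
ztop 0.0466 1661 mean [ 0.6106 -0.1116  0.0453] rect [ 610.6 -112.2] [45.6 30.7] 8.2
ztop 0.0466 1698 mean [ 0.6107 -0.1113  0.0452] rect [ 610.7 -112.1] [45.8 30.7] 7.4
```

View pics/sq1.png

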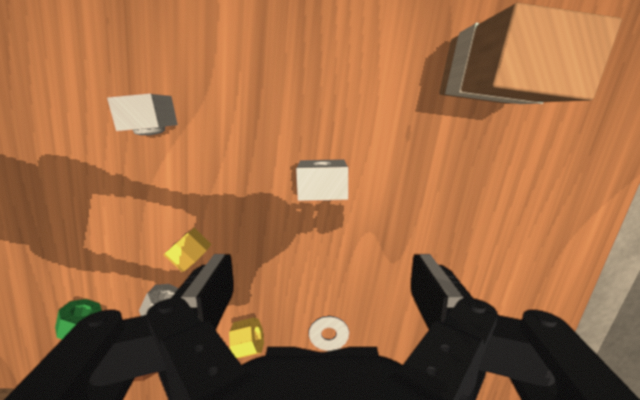

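```bash
python3 plan.py 0.6107 -0.112 0.023 97.6
```

```text
t 2.58 tcp [ 0.6109 -0.1246  0.3447] grasp [ 0.6108 -0.1246  0.1897] yaw(x axis) 96.9 z [-8.e-04  0.e+00 -1.e+00] F [-0.1  0.9 -0.6] w 1.001
[{"slide":[0.07,0.01,0.95],"angular":[0.0,0.0,-0.03]},{"slide":[0.07,0.01,0.95],"angular":[0.0,0.0,-0.02]},{"slide":[0.07,0.01,0.95],"angular":[0.0,0.0,-0.03]},{"slide":[0.07,0.01,0.95],"angular":[0.0,0.0,-0.02]},{"slide":[0.07,0.01,0.96],"angular":[0.0,0.0,-0.03]}]
[{"slide":[0.07,0.01,0.95],"angular":[-0.01,0.0,-0.02]},{"slide":[0.08,0.0,0.96],"angular":[0.0,0.0,-0.03]}]
end grasp [ 0.6107 -0.112   0.023 ]
```

```bash
python3 -m creep '[{"slide":[0.07,0.01,0.95],"angular":[0,0,-0.03]},{"slide":[0.07,0.01,0.95],"angular":[0,0,-0.02]},{"slide":[0.07,0.01,0.95],"angular":[0,0,-0.03]},{"slide":[0.07,0.01,0.95],"angular":[0,0,-0.02]},{"slide":[0.07,0.01,0.96],"angular":[0,0,-0.03]}]'
python3 -m creep '[{"slide":[0.07,0.01,0.6],"angular":[0,0,-0.02]},{"slide":[0.08,0,0.6],"angular":[0,0,-0.03]},{"slide":[0,0,0.35],"angular":[0,0,0]},{"slide":[0,0,0.35],"angular":[0,0,0]},{"slide":[0,0,0],"angular":[0,0,0]}]'
python3 -c "
from h import *
st()"
python3 -m creep '[{"slide":[0,0,0],"angular":[0,0,0]},{"slide":[0,0,0],"angular":[0,0,0]},{"slide":[0,0,0],"angular":[0,0,0]},{"slide":[0,0,0],"angular":[0,0,0]},{"slide":[0,0,0],"angular":[0,0,0]}]' 1 50
python3 -m creep '[{"slide":[0,0,0],"angular":[0,0,0]},{"slide":[0,0,0],"angular":[0,0,0]}]'
python3 -c "
from h import *
st()"
```

```text
time: 3.0
tool_pos: [0.6096, -0.1177, 0.2257]
tcp_rot: [2.076, 2.357, -0.001]
wrist_force: [0.5, -0.3, 0.2]
width: 1.001
time: 3.42
tool_pos: [0.6089, -0.1132, 0.1773]
tcp_rot: [-2.07, -2.36, 0.003]
wrist_force: [-0.4, 0.7, -0.1]
width: 0.996
t 3.42 tcp [ 0.6089 -0.1132  0.1773] grasp [ 0.6085 -0.1132  0.0223] yaw(x axis) 97.49 z [-2.8e-03  3.0e-04 -1.0e+00] F [-0.4  0.7 -0.1] w 0.996
time: 3.83
tool_pos: [0.6108, -0.1127, 0.1804]
tcp_rot: [2.068, 2.361, 0.002]
wrist_force: [0.1, -1.1, 3.3]
width: 0.529
time: 4.0
tool_pos: [0.6109, -0.1127, 0.1804]
tcp_rot: [2.068, 2.361, 0.002]
wrist_force: [0.4, -0.1, 5.2]
width: 0.533
t 4.0 tcp [ 0.6109 -0.1127  0.1804] grasp [ 0.6113 -0.1128  0.0254] yaw(x axis) 97.57 z [ 2.6e-03 -7.0e-04 -1.0e+00] F [ 0.4 -0.1  5.2] w 0.533
```

```bash
python3 -m creep '[{"slide":[0,0,-0.3],"angular":[0,0,0]},{"slide":[0,0,-0.7],"angular":[0,0,0]},{"slide":[0,0,-1],"angular":[0,0,0]},{"slide":[0,0,-1],"angular":[0,0,0]},{"slide":[0,0,-1],"angular":[0,0,0]}]'
python3 -m creep '[{"slide":[0,0,-0.5],"angular":[0,0,0]},{"slide":[0,0,0],"angular":[0,0,0]}]'
python3 plan.py 0.516 0.06 0.14 89
```

```text
time: 4.42
tool_pos: [0.609, -0.1121, 0.2787]
tcp_rot: [-2.068, -2.361, 0.002]
wrist_force: [-0.1, 0.1, -2.2]
width: 0.535
time: 4.58
tool_pos: [0.6112, -0.1127, 0.2951]
tcp_rot: [2.067, 2.359, 0.005]
wrist_force: [1.0, -0.3, -1.3]
width: 0.531
t 4.58 tcp [ 0.6112 -0.1127  0.2951] grasp [ 0.6121 -0.1129  0.1401] yaw(x axis) 97.56 z [ 0.0059 -0.0013 -1.    ] F [ 1.  -0.3 -1.3] w 0.531
[{"slide":[0.92,-0.36,0.0],"angular":[0.01,0.0,0.27]},{"slide":[0.91,-0.38,0.0],"angular":[0.01,0.0,0.27]},{"slide":[0.9,-0.39,0.0],"angular":[0.01,0.0,0.27]},{"slide":[0.9,-0.41,0.0],"angular":[0.01,0.0,0.27]},{"slide":[0.89,-0.43,-0.01],"angular":[0.01,0.01,0.27]}]
[{"slide":[0.88,-0.44,0.0],"angular":[0.01,0.0,0.26]},{"slide":[0.87,-0.46,0.0],"angular":[0.01,0.01,0.27]},{"slide":[0.87,-0.47,-0.01],"angular":[0.01,0.0,0.26]}]
end grasp [0.516 0.06  0.14 ]
```

```bash
python3 -m creep '[{"slide":[0.92,-0.36,0],"angular":[0,0,0.27]},{"slide":[0.91,-0.38,0],"angular":[0,0,0.27]},{"slide":[0.9,-0.39,0],"angular":[0,0,0.27]},{"slide":[0.9,-0.41,0],"angular":[0,0,0.27]},{"slide":[0.89,-0.43,0],"angular":[0,0,0.27]}]'
python3 -m creep '[{"slide":[0.88,-0.44,0],"angular":[0,0,0.26]},{"slide":[0.87,-0.46,0],"angular":[0,0,0.27]},{"slide":[0.87,-0.47,0],"angular":[0,0,0.26]},{"slide":[0,0,0],"angular":[0,0,0]},{"slide":[0,0,0],"angular":[0,0,0]}]'
python3 - <<'E'
from h import *
st(); snap('wrist','sq2'); st(); snap('top','sq2t')
E
```

```text
time: 5.0
tool_pos: [0.5485, -0.0037, 0.2889]
tcp_rot: [-2.179, -2.259, 0.004]
wrist_force: [-0.1, 0.3, -3.0]
width: 0.531
time: 5.42
tool_pos: [0.5132, 0.0612, 0.2893]
tcp_rot: [-2.236, -2.203, 0.005]
wrist_force: [0.4, 0.1, -2.4]
width: 0.534
t 5.42 tcp [0.5132 0.0612 0.2893] grasp [0.5126 0.0611 0.1343] yaw(x axis) 89.14 z [-3.7e-03 -4.0e-04 -1.0e+00] F [ 0.4  0.1 -2.4] w 0.534
t 5.47 tcp [0.5139 0.0605 0.2898] grasp [0.5136 0.0604 0.1348] yaw(x axis) 89.09 z [-2.5e-03 -5.0e-04 -1.0e+00] F [-0.4 -0.  -2.1] w 0.532
```

View pics/sq2.png

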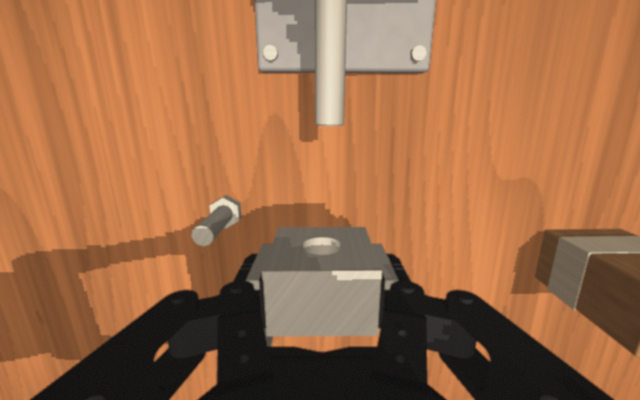

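```bash
cat > rel.py <<'E'
from h import *
import sys
def rel(name):
    z=np.load(f'pics/{name}.npz'); s=dict(tool_pos=z['pos'],tcp_rot=z['rot'])
    m=imaging.camera_model('wrist'); f,cx,cy=K(m); d=z['d']
    v,u=np.mgrid[0:400,0:640]
    P=np.stack([(u-cx)/f*d,(v-cy)/f*d,d],-1)
    T=m['tool_from_camera']; t=P@T[:3,:3].T+T[:3,3]   # tool frame
    t[d<=0]=np.nan
    Rm=R.from_rotvec(s['tcp_rot']).as_matrix()
    W=t@Rm.T+s['tool_pos']
    return t,W,s
if __name__=='__main__':
    t,W,s=rel(sys.argv[1])
    q=W.reshape(-1,3); 
    rod=q[(q[:,2]>0.083)&(q[:,2]<0.1)&(q[:,1]>0.1)&(q[:,1]<0.2)&(np.abs(q[:,0]-0.516)<0.03)]
    print('rod ymin',np.sort(rod[:,1])[[0,5,20]])
    for y0 in np.arange(0.11,0.2,0.01):
        b=rod[(rod[:,1]>=y0)&(rod[:,1]<y0+0.01)]
        if len(b)>10: print(round(y0,2),len(b),'x',b[:,0].min().round(4),b[:,0].max().round(4),'mid',((b[:,0].min()+b[:,0].max())/2).round(4),'mean',b[:,0].mean().round(4),'ztop',np.percentile(b[:,2],95).round(4))
    # part: tool frame, in front of fingers
    q=t.reshape(-1,3)
    for lab,sel in [('top',(np.abs(q[:,0])<0.04)&(np.abs(q[:,1])<0.024)&(q[:,2]>0.12)&(q[:,2]<0.15))]:
        b=q[sel]; print(lab,len(b),b.min(0).round(4),b.max(0).round(4),np.median(b,0).round(4))
E
python3 rel.py sq2; python3 -c "
import cv2
a=cv2.imread('pics/sq2.png');cv2.imwrite('pics/sq2z.png',cv2.resize(a[210:350,230:410],(770,600),interpolation=cv2.INTER_CUBIC))"
```

```text
rod ymin [0.12765349 0.12788024 0.12801383]
0.12 119 x 0.5093 0.5248 mid 0.517 mean 0.5173 ztop 0.0925
0.13 568 x 0.5093 0.5247 mid 0.517 mean 0.5169 ztop 0.0927
0.14 615 x 0.5095 0.5253 mid 0.5174 mean 0.5173 ztop 0.0929
0.15 630 x 0.5097 0.5252 mid 0.5174 mean 0.5174 ztop 0.0929
0.16 685 x 0.5099 0.5257 mid 0.5178 mean 0.5177 ztop 0.0927
0.17 706 x 0.5102 0.5256 mid 0.5179 mean 0.5178 ztop 0.0929
0.18 488 x 0.5103 0.5261 mid 0.5182 mean 0.518 ztop 0.0928
top 9835 [-0.0151 -0.024   0.1201] [0.0167 0.024  0.15  ] [0.0053 0.     0.1352]
```

View pics/sq2z.png

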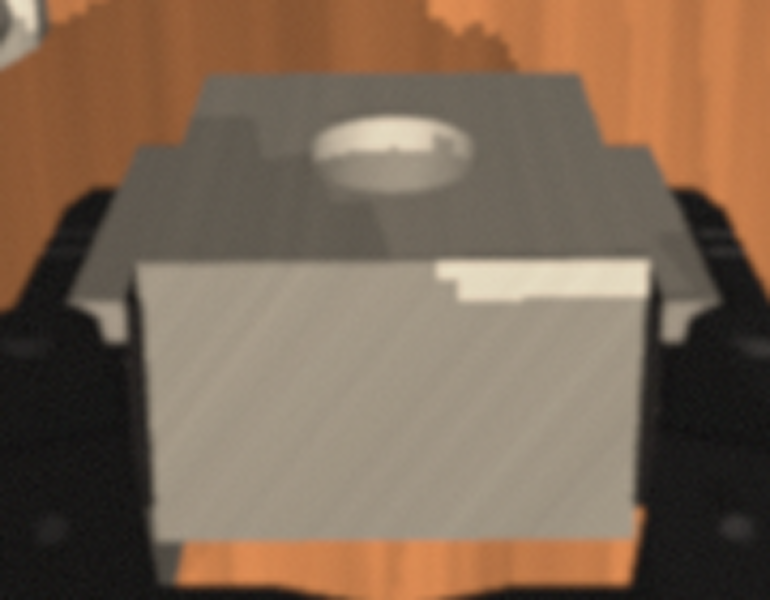

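```bash
python3 - <<'E'
from rel import *
t,W,s=rel('sq2')
q=t.reshape(-1,3)
top=q[(np.abs(q[:,0])<0.03)&(np.abs(q[:,1])<0.0225)&(q[:,2]>0.128)&(q[:,2]<0.14)]
print('z hist',np.percentile(top[:,2],[5,25,50,75,95]).round(4))
zt=np.median(top[:,2])
tt=top[np.abs(top[:,2]-zt)<0.0015]; print('x range',np.percentile(tt[:,0],[0.5,1,50,99,99.5]).round(4),'y',tt[:,1].min(),tt[:,1].max())
A=np.c_[tt[:,:2],np.ones(len(tt))]; print('plane',np.linalg.lstsq(A,tt[:,2],rcond=None)[0].round(4))
# front face (tool x ~ +0.015): columns around hole
fr=q[(q[:,0]>0.012)&(q[:,0]<0.02)&(np.abs(q[:,1])<0.023)&(q[:,2]>zt+0.002)&(q[:,2]<zt+0.05)]
print('face',len(fr),fr[:,0].mean(),'z',fr[:,2].min(),fr[:,2].max(),'y',fr[:,1].min(),fr[:,1].max())
# hole: pixels within the face region whose x is lower (inside)
f_,cx,cy=K(imaging.camera_model('wrist'))
ho=q[(q[:,0]<0.0115)&(q[:,0]>-0.02)&(np.abs(q[:,1])<0.012)&(q[:,2]>zt+0.01)&(q[:,2]<zt+0.04)]
print('hole',len(ho),'y',np.percentile(ho[:,1],[1,50,99]).round(4),'z',np.percentile(ho[:,2],[1,50,99]).round(4))
E
python3 plan.py 0.5168 0.095 0.0874 88.8
```

```text
z hist [0.1342 0.1347 0.1351 0.1355 0.1372]
x range [-0.0144 -0.0141  0.0019  0.0158  0.016 ] y -0.022497065809325888 0.022487949510991614
plane [-0.0002  0.0004  0.1351]
face 3886 0.015475447403173465 z 0.1370998388507607 0.18160292137531298 y -0.02299075299244404 0.02284747716067144
hole 243 y [-0.0081 -0.0008  0.0068] z [0.1628 0.1665 0.1684]
t 5.52 tcp [0.5145 0.0601 0.2902] grasp [0.5142 0.06   0.1352] yaw(x axis) 89.03 z [-1.7e-03 -5.0e-04 -1.0e+00] F [-0.5  0.7 -2.2] w 0.529
[{"slide":[0.47,0.02,0.64],"angular":[-0.01,0.0,0.02]},{"slide":[0.46,0.03,0.64],"angular":[-0.01,0.0,0.02]},{"slide":[0.47,0.02,0.63],"angular":[0.0,0.01,0.02]}]
end grasp [0.5168 0.095  0.0875]
```

```bash
python3 -m creep '[{"slide":[0.47,0.03,0.64],"angular":[0,0,0.02]},{"slide":[0.46,0.03,0.64],"angular":[0,0,0.02]},{"slide":[0.47,0.03,0.62],"angular":[0,0,0.02]},{"slide":[0,0,0],"angular":[0,0,0]},{"slide":[0,0,0],"angular":[0,0,0]}]'
python3 -m creep '[{"slide":[0,0,0],"angular":[0,0,0]},{"slide":[0,0,0],"angular":[0,0,0]}]'
python3 - <<'E'
from h import *
st(); snap('wrist','sq3'); st()
E
python3 rel.py sq3
```

```text
time: 5.93
tool_pos: [0.5174, 0.0946, 0.2425]
tcp_rot: [-2.244, -2.196, 0.005]
wrist_force: [0.1, 0.1, -1.6]
width: 0.533
time: 6.1
tool_pos: [0.5185, 0.0945, 0.2448]
tcp_rot: [2.245, 2.196, 0.002]
wrist_force: [-0.8, 0.8, -2.0]
width: 0.529
t 6.1 tcp [0.5185 0.0945 0.2448] grasp [0.5188 0.0945 0.0898] yaw(x axis) 88.71 z [ 1.7e-03 -1.0e-04 -1.0e+00] F [-0.8  0.8 -2. ] w 0.529
t 6.15 tcp [0.5185 0.0946 0.245 ] grasp [0.5188 0.0946 0.09  ] yaw(x axis) 88.71 z [ 0.0019  0.     -1.    ] F [-0.2  1.1 -1.9] w 0.531
rod ymin [0.10265426 0.10289202 0.1030512 ]
0.11 785 x 0.4953 0.5412 mid 0.5182 mean 0.5106 ztop 0.0996
0.12 158 x 0.5095 0.525 mid 0.5172 mean 0.5174 ztop 0.0925
0.13 823 x 0.5091 0.5251 mid 0.5171 mean 0.5173 ztop 0.0928
0.14 882 x 0.5094 0.5251 mid 0.5173 mean 0.5175 ztop 0.0927
0.15 940 x 0.5095 0.5252 mid 0.5174 mean 0.5176 ztop 0.0928
0.16 1030 x 0.5098 0.5258 mid 0.5178 mean 0.5179 ztop 0.0928
0.17 1103 x 0.5099 0.5259 mid 0.5179 mean 0.5181 ztop 0.0928
0.18 1196 x 0.5101 0.5259 mid 0.518 mean 0.5182 ztop 0.0928
0.19 2005 x 0.502 0.5351 mid 0.5186 mean 0.519 ztop 0.0981
top 9849 [-0.0152 -0.024   0.12  ] [0.0166 0.024  0.15  ] [ 0.0053 -0.      0.1352]
```

View pics/sq3.png

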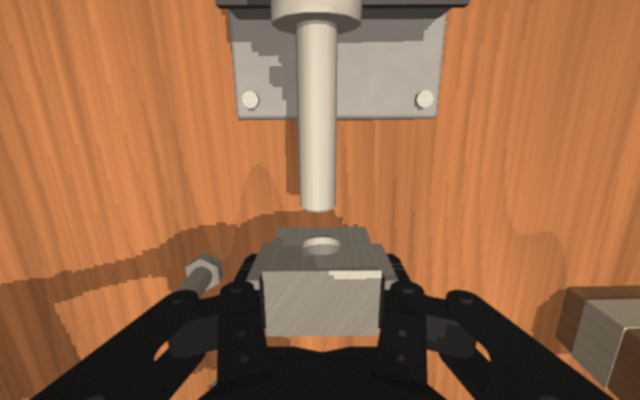

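```bash
python3 -m creep '[{"slide":[0.1,-0.05,0.09],"angular":[0,0,0]},{"slide":[0.2,0,0],"angular":[0,0,0]},{"slide":[0.2,0,0],"angular":[0,0,0]},{"slide":[0,0,0],"angular":[0,0,0]}]'; python3 -c "
from h import *
st()"
```

```text
time: 6.48
tool_pos: [0.5168, 0.1086, 0.242]
tcp_rot: [2.245, 2.198, 0.001]
wrist_force: [-0.1, 0.1, -2.3]
width: 0.531
t 6.48 tcp [0.5168 0.1086 0.242 ] grasp [0.5169 0.1086 0.087 ] yaw(x axis) 88.78 z [ 6.e-04  5.e-04 -1.e+00] F [-0.1  0.1 -2.3] w 0.531
```

```bash
python3 -m creep '[{"slide":[0.15,0,0],"angular":[0,0,0]},{"slide":[0.15,0,0],"angular":[0,0,0]},{"slide":[0.15,0,0],"angular":[0,0,0]}]'; python3 -m creep '[{"slide":[0.2,0,0],"angular":[0,0,0]},{"slide":[0.2,0,0],"angular":[0,0,0]}]'; python3 -c "
from h import *
snap('wrist','sq4');st()"
```

```text
time: 6.73
tool_pos: [0.517, 0.1195, 0.2417]
tcp_rot: [-2.245, -2.197, -0.0]
wrist_force: [1.0, 0.0, -2.0]
width: 0.532
time: 6.9
tool_pos: [0.5172, 0.1295, 0.2417]
tcp_rot: [-2.245, -2.197, -0.0]
wrist_force: [0.0, -0.0, -2.1]
width: 0.535
t 6.95 tcp [0.5173 0.1302 0.2417] grasp [0.5173 0.1303 0.0867] yaw(x axis) 88.77 z [ 2.e-04  7.e-04 -1.e+00] F [ 0.9  0.9 -2.1] w 0.538
```

View pics/sq4.png

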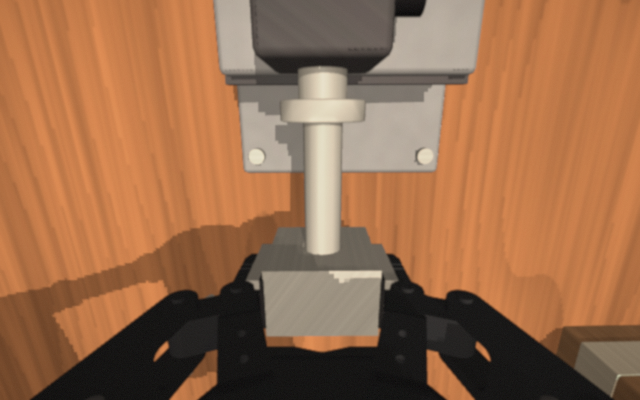

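```bash
python3 -m creep '[{"slide":[0.35,0,0],"angular":[0,0,0]},{"slide":[0.35,0,0],"angular":[0,0,0]},{"slide":[0.35,0,0],"angular":[0,0,0]},{"slide":[0.35,0,0],"angular":[0,0,0]},{"slide":[0.3,0,0],"angular":[0,0,0]}]'; python3 -m creep '[{"slide":[0.1,0,0],"angular":[0,0,0]},{"slide":[0.1,0,0],"angular":[0,0,0]},{"slide":[0,0,0],"angular":[0,0,0]}]'; python3 -c "
from h import *
st()"
```

```text
time: 7.37
tool_pos: [0.5181, 0.1727, 0.2417]
tcp_rot: [-2.245, -2.198, -0.0]
wrist_force: [1.5, -0.2, -2.6]
width: 0.531
time: 7.62
tool_pos: [0.5182, 0.177, 0.2417]
tcp_rot: [-2.245, -2.198, 0.0]
wrist_force: [0.4, 0.2, -3.0]
width: 0.532
t 7.62 tcp [0.5182 0.177  0.2417] grasp [0.5182 0.177  0.0867] yaw(x axis) 88.8 z [-0. -0. -1.] F [ 0.4  0.2 -3. ] w 0.532
```

```bash
python3 -m creep '[{"slide":[0.1,0,0],"angular":[0,0,0]},{"slide":[0.06,0,0],"angular":[0,0,0]},{"slide":[0,0,0],"angular":[0,0,0]}]'; python3 -m creep '[{"slide":[0.06,0,0],"angular":[0,0,0]},{"slide":[0,0,0],"angular":[0,0,0]}]';python3 -m creep '[{"slide":[0.06,0,0],"angular":[0,0,0]},{"slide":[0,0,0],"angular":[0,0,0]}]'; python3 -c "
from h import *
snap('wrist','sq5');st()"
```

```text
time: 7.87
tool_pos: [0.5183, 0.1805, 0.2417]
tcp_rot: [-2.246, -2.197, -0.0]
wrist_force: [0.1, 0.2, -2.2]
width: 0.532
time: 8.03
tool_pos: [0.5184, 0.182, 0.2417]
tcp_rot: [-2.246, -2.197, -0.0]
wrist_force: [-0.8, 0.2, -2.3]
width: 0.532
time: 8.2
tool_pos: [0.5184, 0.1836, 0.2417]
tcp_rot: [-2.245, -2.197, -0.0]
wrist_force: [-0.1, -0.6, -3.0]
width: 0.537
t 8.25 tcp [0.5184 0.1835 0.2417] grasp [0.5184 0.1835 0.0867] yaw(x axis) 88.76 z [ 1.e-04  0.e+00 -1.e+00] F [ 0.1 -0.7 -2.7] w 0.534
```

View pics/sq5.png

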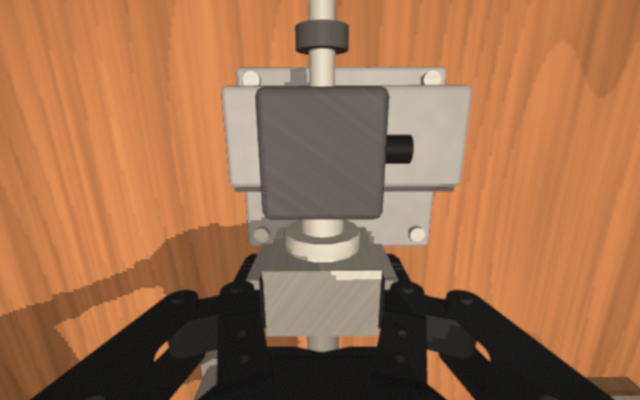

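```bash
for i in 1; do python3 -m creep '[{"slide":[0.03,0,0],"angular":[0,0,0]},{"slide":[0,0,0],"angular":[0,0,0]}]';python3 -m creep '[{"slide":[0.03,0,0],"angular":[0,0,0]},{"slide":[0,0,0],"angular":[0,0,0]}]';python3 -m creep '[{"slide":[0.03,0,0],"angular":[0,0,0]},{"slide":[0,0,0],"angular":[0,0,0]}]'; done
```

```text
time: 8.42
tool_pos: [0.5184, 0.1841, 0.2417]
tcp_rot: [2.245, 2.197, -0.001]
wrist_force: [-0.3, -1.8, -2.0]
width: 0.532
time: 8.58
tool_pos: [0.5184, 0.1846, 0.2417]
tcp_rot: [2.245, 2.197, -0.001]
wrist_force: [-0.8, -3.4, -1.3]
width: 0.534
time: 8.75
tool_pos: [0.5184, 0.1854, 0.2417]
tcp_rot: [2.245, 2.197, -0.001]
wrist_force: [-0.0, -4.5, -0.9]
width: 0.532
```

```bash
python3 -m creep '[{"slide":[-0.02,0,0],"angular":[0,0,0]},{"slide":[0,0,0],"angular":[0,0,0]},{"slide":[0,0,0],"angular":[0,0,0]},{"slide":[0,0,0],"angular":[0,0,0]}]' 
python3 -m creep '[{"slide":[0,0,0],"angular":[0,0,0]},{"slide":[0,0,0],"angular":[0,0,0]},{"slide":[0,0,0],"angular":[0,0,0]},{"slide":[0,0,0],"angular":[0,0,0]}]' -0.4
python3 -m creep '[{"slide":[0,0,-0.3],"angular":[0,0,0]},{"slide":[0,0,-0.7],"angular":[0,0,0]},{"slide":[0,0,-1],"angular":[0,0,0]},{"slide":[0,0,-1],"angular":[0,0,0]},{"slide":[0,0,-0.5],"angular":[0,0,0]}]'
python3 -c "
from h import *
st();snap('wrist','sq6');st();
import rel
"
python3 rel.py sq6
```

```text
time: 9.08
tool_pos: [0.5184, 0.1851, 0.2417]
tcp_rot: [2.245, 2.197, -0.0]
wrist_force: [-0.8, -5.2, -2.1]
width: 0.53
time: 9.42
tool_pos: [0.5187, 0.1857, 0.2421]
tcp_rot: [2.245, 2.197, 0.002]
wrist_force: [0.1, 0.6, -0.7]
width: 0.699
time: 9.83
tool_pos: [0.5194, 0.1857, 0.3331]
tcp_rot: [2.244, 2.196, 0.008]
wrist_force: [1.2, 0.1, 1.7]
width: 0.696
t 9.83 tcp [0.5194 0.1857 0.3331] grasp [0.5202 0.186  0.1781] yaw(x axis) 88.76 z [ 0.0049  0.0018 -1.    ] F [1.2 0.1 1.7] w 0.696
t 9.88 tcp [0.5202 0.1859 0.335 ] grasp [0.5214 0.1863 0.18  ] yaw(x axis) 88.77 z [ 0.0082  0.0027 -1.    ] F [0.5 0.4 1.3] w 0.702
rod ymin [0.12807396 0.12867515 0.12962095]
0.12 35 x 0.5094 0.5248 mid 0.5171 mean 0.5173 ztop 0.0923
0.13 225 x 0.5095 0.525 mid 0.5172 mean 0.5173 ztop 0.0927
0.14 230 x 0.5099 0.5251 mid 0.5175 mean 0.5176 ztop 0.0924
0.15 239 x 0.5096 0.5253 mid 0.5174 mean 0.5176 ztop 0.0925
0.16 51 x 0.5106 0.5244 mid 0.5175 mean 0.5173 ztop 0.0928
0.19 205 x 0.4948 0.541 mid 0.5179 mean 0.5187 ztop 0.0997Traceback (most recent call last):
  File "rel.py", line 24, in <module>
    b=q[sel]; print(lab,len(b),b.min(0).round(4),b.max(0).round(4),np.median(b,0).round(4))
                               ~~~~~^^^
    return umr_minimum(a, axis, None, out, keepdims, initial, where)
ValueError: zero-size array to reduction operation minimum which has no identity
```

View pics/sq6.png

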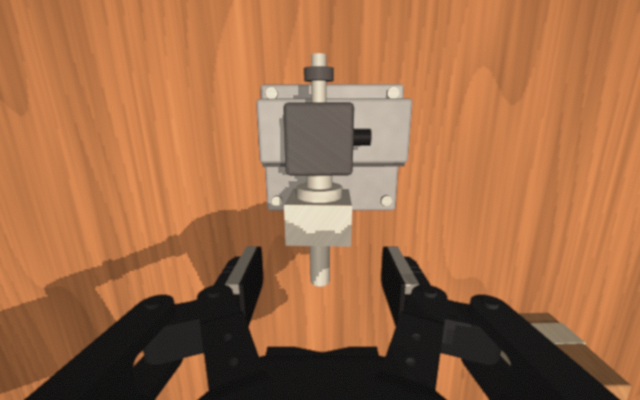

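```bash
python3 - <<'E'
from rel import *
t,W,s=rel('sq6')
q=W.reshape(-1,3)
b=q[(q[:,2]>0.1)&(q[:,2]<0.118)&(q[:,1]<0.203)&(np.abs(q[:,0]-0.518)<0.03)&(q[:,1]>0.14)]
print(len(b),b.min(0),b.max(0),np.percentile(b,[1,99],axis=0).round(4)); r=cv2.minAreaRect((b[:,:2]*1000).astype(np.float32)); print(r, np.median(b[:,2]))
E
python3 plan.py 0.4497 -0.265 0.20 67.5
```

```text
2909 [0.49384455 0.1690473  0.10002191] [0.54041486 0.20297626 0.10839001] [[0.4946 0.1697 0.1006]
 [0.5395 0.2018 0.1076]]
((516.99365234375, 186.0117950439453), (33.80976867675781, 46.09918975830078), 88.36537170410156) 0.10565056013499996
t 9.88 tcp [0.5202 0.1859 0.335 ] grasp [0.5214 0.1863 0.18  ] yaw(x axis) 88.77 z [ 0.0082  0.0027 -1.    ] F [0.5 0.4 1.3] w 0.702
[{"slide":[-0.95,-0.13,-0.05],"angular":[0.01,0.0,0.28]},{"slide":[-0.95,-0.11,-0.05],"angular":[0.01,0.0,0.28]},{"slide":[-0.96,-0.09,-0.05],"angular":[0.01,0.0,0.28]},{"slide":[-0.96,-0.07,-0.04],"angular":[0.0,0.0,0.28]},{"slide":[-0.96,-0.05,-0.05],"angular":[0.01,0.0,0.28]}]
[{"slide":[-0.96,-0.03,-0.04],"angular":[0.0,0.0,0.28]},{"slide":[-0.96,-0.02,-0.05],"angular":[0.0,0.0,0.28]},{"slide":[-0.96,0.0,-0.04],"angular":[0.01,-0.01,0.28]},{"slide":[-0.96,0.02,-0.04],"angular":[0.0,0.0,0.28]},{"slide":[-0.96,0.04,-0.05],"angular":[0.01,-0.01,0.28]}]
[{"slide":[-0.96,0.06,-0.04],"angular":[0.0,0.0,0.28]},{"slide":[-0.96,0.08,-0.04],"angular":[0.01,-0.01,0.28]},{"slide":[-0.96,0.1,-0.04],"angular":[0.0,0.0,0.28]},{"slide":[-0.95,0.12,-0.05],"angular":[0.01,-0.01,0.28]},{"slide":[-0.95,0.13,-0.04],"angular":[0.0,0.0,0.28]}]
[{"slide":[-0.95,0.15,-0.04],"angular":[0.01,-0.01,0.28]},{"slide":[-0.94,0.17,-0.05],"angular":[0.0,0.0,0.28]},{"slide":[-0.94,0.19,-0.04],"angular":[0.01,-0.01,0.28]},{"slide":[-0.94,0.21,-0.05],"angular":[0.0,0.0,0.28]}]
end grasp [ 0.4497 -0.265   0.2001]
```

```bash
python3 -m creep '[{"slide":[-0.95,-0.13,-0.05],"angular":[0,0,0.28]},{"slide":[-0.95,-0.11,-0.05],"angular":[0,0,0.28]},{"slide":[-0.96,-0.09,-0.05],"angular":[0,0,0.28]},{"slide":[-0.96,-0.07,-0.04],"angular":[0,0,0.28]},{"slide":[-0.96,-0.05,-0.05],"angular":[0,0,0.28]}]'
python3 -m creep '[{"slide":[-0.96,-0.03,-0.04],"angular":[0,0,0.28]},{"slide":[-0.96,-0.02,-0.05],"angular":[0,0,0.28]},{"slide":[-0.96,0,-0.04],"angular":[0,0,0.28]},{"slide":[-0.96,0.02,-0.04],"angular":[0,0,0.28]},{"slide":[-0.96,0.04,-0.05],"angular":[0,0,0.28]}]'
python3 -m creep '[{"slide":[-0.96,0.06,-0.04],"angular":[0,0,0.28]},{"slide":[-0.96,0.08,-0.04],"angular":[0,0,0.28]},{"slide":[-0.96,0.1,-0.04],"angular":[0,0,0.28]},{"slide":[-0.95,0.12,-0.05],"angular":[0,0,0.28]},{"slide":[-0.95,0.13,-0.04],"angular":[0,0,0.28]}]'
python3 -m creep '[{"slide":[-0.95,0.15,-0.04],"angular":[0,0,0.28]},{"slide":[-0.94,0.17,-0.05],"angular":[0,0,0.28]},{"slide":[-0.94,0.19,-0.04],"angular":[0,0,0.28]},{"slide":[-0.94,0.21,-0.05],"angular":[0,0,0.28]},{"slide":[0,0,0],"angular":[0,0,0]}]'
python3 -m creep '[{"slide":[0,0,0],"angular":[0,0,0]},{"slide":[0,0,0],"angular":[0,0,0]}]'
python3 -c "
from seg import *
st();snap('wrist','oct2');st();seg('oct2','wrist',(0.45,-0.28),0.035)
a=cv2.imread('pics/oct2.png');cv2.imwrite('pics/oct2z.png',cv2.resize(a[100:260,210:420],(787,600),interpolation=cv2.INTER_CUBIC))
"
```

```text
time: 10.3
tool_pos: [0.4992, 0.0657, 0.3344]
tcp_rot: [-2.35, -2.084, 0.001]
wrist_force: [0.3, 0.7, -0.5]
width: 0.704
time: 10.72
tool_pos: [0.4805, -0.053, 0.3399]
tcp_rot: [-2.449, -1.966, 0.001]
wrist_force: [-0.2, -0.5, -0.2]
width: 0.704
time: 11.13
tool_pos: [0.4622, -0.1717, 0.3452]
tcp_rot: [-2.543, -1.844, 0.0]
wrist_force: [0.6, 0.1, -0.1]
width: 0.698
time: 11.55
tool_pos: [0.4474, -0.2687, 0.3501]
tcp_rot: [2.614, 1.74, -0.002]
wrist_force: [-0.3, -0.1, -0.8]
width: 0.702
time: 11.72
tool_pos: [0.4477, -0.2652, 0.3496]
tcp_rot: [-2.611, -1.743, 0.0]
wrist_force: [0.2, -0.3, 0.2]
width: 0.699
t 11.72 tcp [ 0.4477 -0.2652  0.3496] grasp [ 0.4475 -0.265   0.1946] yaw(x axis) 67.46 z [-0.001   0.0013 -1.    ] F [ 0.2 -0.3  0.2] w 0.699
t 11.77 tcp [ 0.4478 -0.2648  0.3497] grasp [ 0.4476 -0.2647  0.1947] yaw(x axis) 67.5 z [-8.0e-04  1.1e-03 -1.0e+00] F [ 0.5  0.1 -0.1] w 0.702
table z -0.0007
ztop 0.0383 597 mean [ 0.4499 -0.2786  0.0369] rect [ 450.3 -279.1] [26.9 23.3] 67.3
ztop 0.0383 816 mean [ 0.4499 -0.2782  0.0356] rect [ 449.9 -279. ] [26.9 30.6] 67.1
```

View pics/oct2z.png

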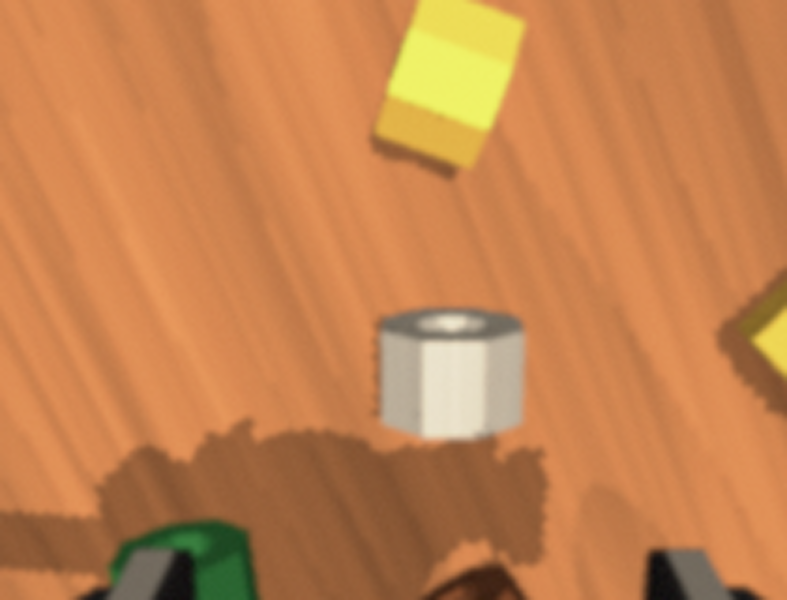

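```bash
python3 plan.py 0.4500 -0.2788 0.0215 67.2 10
```

```text
t 11.77 tcp [ 0.4478 -0.2648  0.3497] grasp [ 0.4476 -0.2647  0.1947] yaw(x axis) 67.5 z [-8.0e-04  1.1e-03 -1.0e+00] F [ 0.5  0.1 -0.1] w 0.702
[{"slide":[-0.05,0.03,0.69],"angular":[0.0,0.0,0.01]},{"slide":[-0.05,0.03,0.69],"angular":[0.0,0.0,0.01]},{"slide":[-0.05,0.03,0.69],"angular":[0.0,0.0,0.01]},{"slide":[-0.05,0.03,0.69],"angular":[0.0,0.0,0.01]},{"slide":[-0.05,0.03,0.69],"angular":[0.0,0.0,0.01]}]
[{"slide":[-0.05,0.03,0.7],"angular":[0.0,0.0,0.01]},{"slide":[-0.05,0.03,0.69],"angular":[0.0,0.0,0.0]},{"slide":[-0.05,0.03,0.7],"angular":[-0.01,0.0,0.01]},{"slide":[-0.04,0.03,0.69],"angular":[0.0,-0.01,0.0]},{"slide":[-0.05,0.03,0.7],"angular":[-0.01,0.0,0.01]}]
end grasp [ 0.4499 -0.2789  0.0215]
```

```bash
python3 -m creep '[{"slide":[-0.05,0.03,0.69],"angular":[0,0,0.01]},{"slide":[-0.05,0.03,0.69],"angular":[0,0,0.01]},{"slide":[-0.05,0.03,0.69],"angular":[0,0,0.01]},{"slide":[-0.05,0.03,0.69],"angular":[0,0,0.01]},{"slide":[-0.05,0.03,0.69],"angular":[0,0,0.01]}]'
python3 -m creep '[{"slide":[-0.05,0.03,0.7],"angular":[0,0,0.01]},{"slide":[-0.05,0.03,0.7],"angular":[0,0,0]},{"slide":[-0.05,0.03,0.7],"angular":[0,0,0.01]},{"slide":[-0.05,0.03,0.5],"angular":[0,0,0]},{"slide":[-0.05,0.03,0.35],"angular":[0,0,0.01]}]'
python3 -m creep '[{"slide":[0,0,0.3],"angular":[0,0,0]},{"slide":[0,0,0.2],"angular":[0,0,0]},{"slide":[0,0,0],"angular":[0,0,0]},{"slide":[0,0,0],"angular":[0,0,0]}]'
python3 -c "
from h import *
st()"
```

```text
time: 12.18
tool_pos: [0.4491, -0.2715, 0.2633]
tcp_rot: [-2.614, -1.743, -0.0]
wrist_force: [0.7, 0.3, 0.3]
width: 0.7
time: 12.6
tool_pos: [0.4497, -0.2787, 0.1887]
tcp_rot: [-2.614, -1.738, 0.001]
wrist_force: [-0.6, -0.2, 0.6]
width: 0.701
time: 12.93
tool_pos: [0.4502, -0.28, 0.1782]
tcp_rot: [2.617, 1.738, 0.0]
wrist_force: [0.8, -0.5, 0.3]
width: 0.704
t 12.93 tcp [ 0.4502 -0.28    0.1782] grasp [ 0.4503 -0.2801  0.0232] yaw(x axis) 67.17 z [ 3.e-04 -2.e-04 -1.e+00] F [ 0.8 -0.5  0.3] w 0.704
```

```bash
python3 -m creep '[{"slide":[0,0,0],"angular":[0,0,0]},{"slide":[0,0,0],"angular":[0,0,0]},{"slide":[0,0,0],"angular":[0,0,0]},{"slide":[0,0,0],"angular":[0,0,0]},{"slide":[0,0,0],"angular":[0,0,0]}]' 1 50
python3 -m creep '[{"slide":[0,0,0],"angular":[0,0,0]},{"slide":[0,0,0],"angular":[0,0,0]}]'
python3 -m creep '[{"slide":[0,0,-0.3],"angular":[0,0,0]},{"slide":[0,0,-0.7],"angular":[0,0,0]},{"slide":[0,0,-1],"angular":[0,0,0]},{"slide":[0,0,-1],"angular":[0,0,0]},{"slide":[0,0,-1],"angular":[0,0,0]}]'
python3 -m creep '[{"slide":[0,0,-0.5],"angular":[0,0,0]},{"slide":[0,0,0],"angular":[0,0,0]},{"slide":[0,0,0],"angular":[0,0,0]}]'
python3 plan.py 0.5165 0.06 0.145 88.8
```

```text
time: 13.35
tool_pos: [0.4506, -0.2804, 0.179]
tcp_rot: [2.616, 1.736, 0.001]
wrist_force: [-0.2, -0.5, 6.4]
width: 0.433
time: 13.52
tool_pos: [0.4506, -0.2804, 0.179]
tcp_rot: [2.616, 1.736, 0.001]
wrist_force: [-0.6, -0.1, 6.2]
width: 0.435
time: 13.93
tool_pos: [0.4493, -0.2795, 0.2783]
tcp_rot: [-2.616, -1.736, 0.001]
wrist_force: [0.7, -0.2, -1.6]
width: 0.432
time: 14.18
tool_pos: [0.4499, -0.28, 0.2906]
tcp_rot: [2.617, 1.737, 0.001]
wrist_force: [-0.6, 0.8, -1.8]
width: 0.433
t 14.18 tcp [ 0.4499 -0.28    0.2906] grasp [ 0.4501 -0.2801  0.1356] yaw(x axis) 67.16 z [ 8.e-04 -5.e-04 -1.e+00] F [-0.6  0.8 -1.8] w 0.433
[{"slide":[0.97,-0.2,-0.03],"angular":[0.0,0.0,-0.39]},{"slide":[0.97,-0.18,-0.03],"angular":[0.0,0.0,-0.39]},{"slide":[0.98,-0.15,-0.03],"angular":[0.0,0.0,-0.39]},{"slide":[0.98,-0.12,-0.03],"angular":[0.0,0.0,-0.39]},{"slide":[0.99,-0.1,-0.03],"angular":[0.0,0.0,-0.39]}]
[{"slide":[0.99,-0.07,-0.03],"angular":[0.0,0.0,-0.38]},{"slide":[0.99,-0.04,-0.03],"angular":[0.0,0.0,-0.39]},{"slide":[0.99,-0.01,-0.02],"angular":[0.0,0.0,-0.38]},{"slide":[0.99,0.01,-0.03],"angular":[0.0,0.0,-0.39]},{"slide":[0.99,0.04,-0.02],"angular":[0.0,0.0,-0.38]}]
[{"slide":[0.99,0.06,-0.03],"angular":[0.0,0.0,-0.39]},{"slide":[0.98,0.09,-0.02],"angular":[0.0,0.0,-0.38]},{"slide":[0.98,0.12,-0.03],"angular":[0.01,0.0,-0.39]},{"slide":[0.98,0.15,-0.02],"angular":[0.0,0.01,-0.38]}]
end grasp [0.5166 0.0601 0.1449]
```

```bash
python3 -m creep '[{"slide":[0.97,-0.2,-0.03],"angular":[0,0,-0.39]},{"slide":[0.97,-0.18,-0.03],"angular":[0,0,-0.39]},{"slide":[0.98,-0.15,-0.03],"angular":[0,0,-0.39]},{"slide":[0.98,-0.12,-0.03],"angular":[0,0,-0.39]},{"slide":[0.99,-0.1,-0.03],"angular":[0,0,-0.39]}]'
python3 -m creep '[{"slide":[0.99,-0.07,-0.03],"angular":[0,0,-0.38]},{"slide":[0.99,-0.04,-0.03],"angular":[0,0,-0.39]},{"slide":[0.99,-0.01,-0.02],"angular":[0,0,-0.38]},{"slide":[0.99,0.01,-0.03],"angular":[0,0,-0.39]},{"slide":[0.99,0.04,-0.02],"angular":[0,0,-0.38]}]'
python3 -m creep '[{"slide":[0.99,0.06,-0.03],"angular":[0,0,-0.39]},{"slide":[0.98,0.09,-0.02],"angular":[0,0,-0.38]},{"slide":[0.98,0.12,-0.03],"angular":[0,0,-0.39]},{"slide":[0.98,0.15,-0.02],"angular":[0,0,-0.38]},{"slide":[0,0,0],"angular":[0,0,0]}]'
python3 -m creep '[{"slide":[0,0,0],"angular":[0,0,0]},{"slide":[0,0,0],"angular":[0,0,0]}]'
python3 plan.py 0.5172 0.095 0.090 88.8 4
python3 -c "
from h import *
snap('wrist','oc3');st()"
```

```text
time: 14.6
tool_pos: [0.4725, -0.1571, 0.2914]
tcp_rot: [-2.489, -1.91, 0.004]
wrist_force: [-0.3, -0.4, -1.1]
width: 0.434
time: 15.02
tool_pos: [0.4964, -0.0356, 0.2947]
tcp_rot: [-2.355, -2.073, 0.005]
wrist_force: [0.3, 0.3, -1.7]
width: 0.436
time: 15.43
tool_pos: [0.5163, 0.0631, 0.2975]
tcp_rot: [-2.238, -2.2, 0.002]
wrist_force: [0.6, -0.6, -0.6]
width: 0.433
time: 15.6
tool_pos: [0.5158, 0.0598, 0.2979]
tcp_rot: [-2.243, -2.197, 0.005]
wrist_force: [0.2, 1.1, -2.2]
width: 0.432
t 15.6 tcp [0.5158 0.0598 0.2979] grasp [0.5152 0.0597 0.1429] yaw(x axis) 88.82 z [-3.8e-03 -8.0e-04 -1.0e+00] F [ 0.2  1.1 -2.2] w 0.432
[{"slide":[0.35,0.01,0.53],"angular":[-0.01,0.0,0.0]},{"slide":[0.35,0.01,0.53],"angular":[-0.01,0.0,0.0]},{"slide":[0.36,0.01,0.53],"angular":[-0.02,0.01,0.0]},{"slide":[0.35,0.0,0.53],"angular":[-0.01,0.0,0.01]}]
end grasp [0.5171 0.095  0.0899]
t 15.65 tcp [0.5159 0.0594 0.2983] grasp [0.5154 0.0593 0.1433] yaw(x axis) 88.77 z [-3.1e-03 -6.0e-04 -1.0e+00] F [ 0.  -0.4 -2.3] w 0.424
```

View pics/oc3.png

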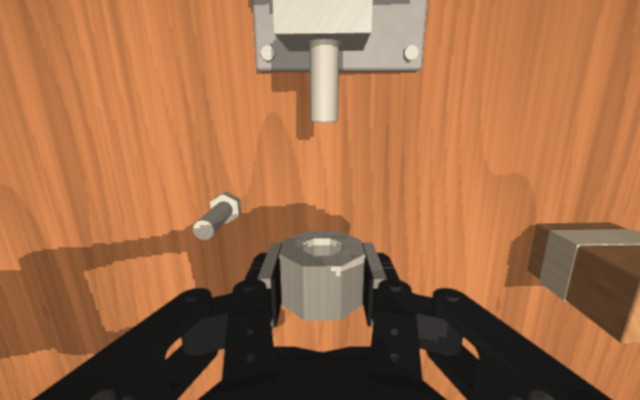

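Sleeve held squarely, hole facing the rod at (322,247); rod tip at (324,120). Approaching.

```bash
python3 -m creep '[{"slide":[0.35,0.02,0.53],"angular":[0,0,0]},{"slide":[0.35,0.02,0.53],"angular":[0,0,0]},{"slide":[0.36,0.01,0.53],"angular":[0,0,0]},{"slide":[0.35,0,0.52],"angular":[0,0,0]},{"slide":[0,0,0],"angular":[0,0,0]}]'
python3 -m creep '[{"slide":[0,0,0],"angular":[0,0,0]},{"slide":[0,0,0],"angular":[0,0,0]},{"slide":[0,0,0],"angular":[0,0,0]}]'
python3 - <<'E'
from rel import *
st(); snap('wrist','oc4'); st()
t,W,s=rel('oc4')
q=W.reshape(-1,3)
rod=q[(q[:,2]>0.083)&(q[:,2]<0.1)&(q[:,1]>0.126)&(q[:,1]<0.16)&(np.abs(q[:,0]-0.516)<0.02)]
print('rod',len(rod),rod.min(0),rod.max(0))
q=t.reshape(-1,3)
b=q[(np.abs(q[:,0])<0.02)&(np.abs(q[:,1])<0.007)&(q[:,2]>0.13)&(q[:,2]<0.150)]
print('top facet z',np.median(b[:,2]),'x',np.percentile(b[:,0],[1,99]))
fr=q[(q[:,0]>0.008)&(q[:,0]<0.02)&(np.abs(q[:,1])<0.0188)&(q[:,2]>0.145)&(q[:,2]<0.185)]
print('face',fr.min(0).round(4),fr.max(0).round(4),np.median(fr,0).round(4))
ho=q[(q[:,0]<0.0095)&(q[:,0]>-0.02)&(np.abs(q[:,1])<0.012)&(q[:,2]>0.153)&(q[:,2]<0.176)]
print('hole',len(ho),'y',np.percentile(ho[:,1],[1,50,99]).round(4),'z',np.percentile(ho[:,2],[1,50,99]).round(4))
E
```

```text
time: 16.07
tool_pos: [0.5169, 0.0948, 0.244]
tcp_rot: [-2.243, -2.194, 0.007]
wrist_force: [-1.3, 0.2, -2.0]
width: 0.429
time: 16.32
tool_pos: [0.5192, 0.0945, 0.2481]
tcp_rot: [2.245, 2.196, 0.002]
wrist_force: [-0.2, -0.5, -1.3]
width: 0.436
t 16.32 tcp [0.5192 0.0945 0.2481] grasp [0.5194 0.0945 0.0931] yaw(x axis) 88.74 z [ 0.0016 -0.     -1.    ] F [-0.2 -0.5 -1.3] w 0.436
t 16.37 tcp [0.5192 0.0946 0.2482] grasp [0.5195 0.0946 0.0932] yaw(x axis) 88.75 z [ 1.8e-03  1.0e-04 -1.0e+00] F [-0.2  0.3 -1.8] w 0.435
rod 2667 [0.50919839 0.12762545 0.08346355] [0.52565962 0.1599745  0.0939878 ]
top facet z 0.1417911384326953 x [-0.01196412  0.01439193]
face [ 0.008  -0.0188  0.145 ] [0.0149 0.0188 0.1802] [1.380e-02 1.000e-04 1.585e-01]
hole 224 y [-0.0082 -0.0004  0.0073] z [0.1656 0.1694 0.171 ]
```

View pics/oc4.png

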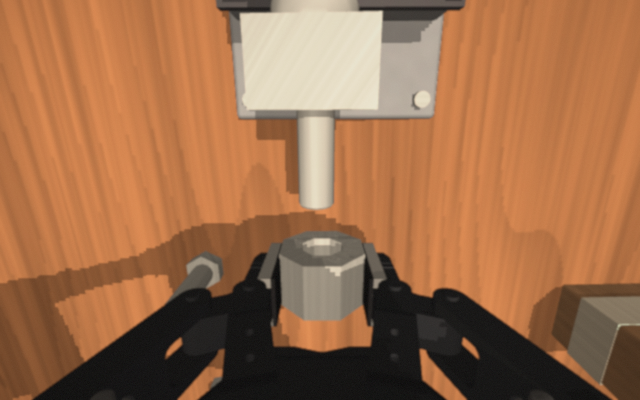

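```bash
python3 -m creep '[{"slide":[0.1,-0.08,0.1],"angular":[0,0,0]},{"slide":[0.2,0,0],"angular":[0,0,0]},{"slide":[0.25,0,0],"angular":[0,0,0]},{"slide":[0,0,0],"angular":[0,0,0]},{"slide":[0,0,0],"angular":[0,0,0]}]'; python3 -c "
from h import *
st()"
```

```text
time: 16.78
tool_pos: [0.517, 0.1096, 0.2448]
tcp_rot: [2.243, 2.199, 0.0]
wrist_force: [0.9, 0.1, -1.6]
width: 0.437
t 16.78 tcp [0.517  0.1096 0.2448] grasp [0.517  0.1096 0.0898] yaw(x axis) 88.86 z [ 3.e-04  0.e+00 -1.e+00] F [ 0.9  0.1 -1.6] w 0.437
```

```bash
python3 -m creep '[{"slide":[0.15,0,0],"angular":[0,0,0]},{"slide":[0.15,0,0],"angular":[0,0,0]},{"slide":[0.15,0,0],"angular":[0,0,0]},{"slide":[0.15,0,0],"angular":[0,0,0]},{"slide":[0,0,0],"angular":[0,0,0]}]'; python3 -m creep '[{"slide":[0.25,0,0],"angular":[0,0,0]},{"slide":[0.25,0,0],"angular":[0,0,0]},{"slide":[0.25,0,0],"angular":[0,0,0]},{"slide":[0.15,0,0],"angular":[0,0,0]},{"slide":[0,0,0],"angular":[0,0,0]}]'; python3 -c "
from h import *
st();snap('wrist','oc5')"
```

```text
time: 17.2
tool_pos: [0.5174, 0.1247, 0.2447]
tcp_rot: [-2.244, -2.199, -0.001]
wrist_force: [0.3, -0.3, -2.7]
width: 0.433
time: 17.62
tool_pos: [0.5178, 0.1474, 0.2447]
tcp_rot: [-2.244, -2.199, -0.001]
wrist_force: [0.0, -0.1, -1.9]
width: 0.433
t 17.62 tcp [0.5178 0.1474 0.2447] grasp [0.5178 0.1475 0.0897] yaw(x axis) 88.85 z [ 2.e-04  3.e-04 -1.e+00] F [ 0.  -0.1 -1.9] w 0.433
```

View pics/oc5.png

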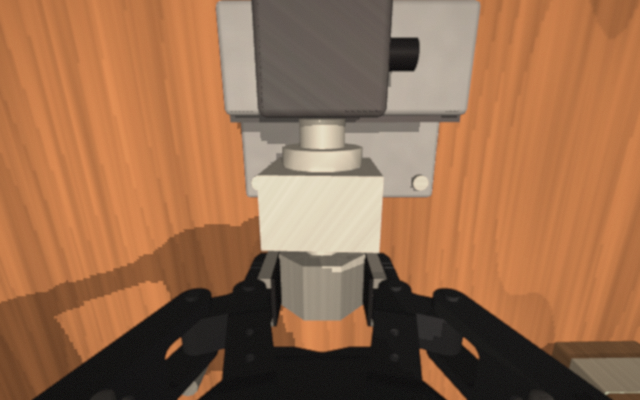

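```bash
python3 -m creep '[{"slide":[0.1,0,0],"angular":[0,0,0]},{"slide":[0.1,0,0],"angular":[0,0,0]},{"slide":[0,0,0],"angular":[0,0,0]}]'; python3 -m creep '[{"slide":[0.05,0,0],"angular":[0,0,0]},{"slide":[0,0,0],"angular":[0,0,0]}]'; python3 -m creep '[{"slide":[0.04,0,0],"angular":[0,0,0]},{"slide":[0,0,0],"angular":[0,0,0]}]';python3 -m creep '[{"slide":[0.03,0,0],"angular":[0,0,0]},{"slide":[0,0,0],"angular":[0,0,0]}]'
```

```text
time: 17.92
tool_pos: [0.5179, 0.1518, 0.2447]
tcp_rot: [-2.245, -2.198, -0.0]
wrist_force: [-0.1, -1.0, -1.5]
width: 0.432
time: 18.08
tool_pos: [0.5179, 0.1528, 0.2447]
tcp_rot: [-2.245, -2.198, -0.0]
wrist_force: [-0.2, -0.3, -2.3]
width: 0.439
time: 18.25
tool_pos: [0.5179, 0.1538, 0.2447]
tcp_rot: [-2.245, -2.198, -0.0]
wrist_force: [-0.0, -0.3, -1.6]
width: 0.433
time: 18.42
tool_pos: [0.5179, 0.1546, 0.2447]
tcp_rot: [-2.245, -2.198, -0.0]
wrist_force: [-0.1, 1.1, -1.8]
width: 0.434
```

```bash
python3 -m creep '[{"slide":[0.03,0,0],"angular":[0,0,0]},{"slide":[0,0,0],"angular":[0,0,0]}]'; python3 -m creep '[{"slide":[0.03,0,0],"angular":[0,0,0]},{"slide":[0,0,0],"angular":[0,0,0]}]'; python3 -m creep '[{"slide":[0.03,0,0],"angular":[0,0,0]},{"slide":[0,0,0],"angular":[0,0,0]}]'
```

```text
time: 18.58
tool_pos: [0.518, 0.1553, 0.2447]
tcp_rot: [-2.245, -2.198, -0.0]
wrist_force: [-1.1, -0.2, -1.0]
width: 0.432
time: 18.75
tool_pos: [0.518, 0.1559, 0.2447]
tcp_rot: [2.244, 2.198, -0.001]
wrist_force: [0.6, -1.1, -1.2]
width: 0.434
time: 18.92
tool_pos: [0.518, 0.1564, 0.2447]
tcp_rot: [2.244, 2.198, -0.001]
wrist_force: [0.0, -3.5, -0.4]
width: 0.435
```

```bash
python3 -m creep '[{"slide":[0.02,0,0],"angular":[0,0,0]},{"slide":[0,0,0],"angular":[0,0,0]},{"slide":[0,0,0],"angular":[0,0,0]},{"slide":[0,0,0],"angular":[0,0,0]}]'
python3 -m creep '[{"slide":[0,0,0],"angular":[0,0,0]},{"slide":[0,0,0],"angular":[0,0,0]},{"slide":[0,0,0],"angular":[0,0,0]},{"slide":[0,0,0],"angular":[0,0,0]}]' -0.4
python3 -m creep '[{"slide":[0,0,-0.3],"angular":[0,0,0]},{"slide":[0,0,-0.7],"angular":[0,0,0]},{"slide":[0,0,-1],"angular":[0,0,0]},{"slide":[0,0,-1],"angular":[0,0,0]},{"slide":[0,0,-0.5],"angular":[0,0,0]}]'
python3 - <<'E'
from rel import *
st();snap('wrist','oc6');st()
t,W,s=rel('oc6')
q=W.reshape(-1,3)
for lab,lo,hi,y0,y1 in [('sq',0.1,0.112,0.165,0.21),('oct',0.098,0.108,0.135,0.172),('rod',0.088,0.096,0.12,0.15)]:
    b=q[(q[:,2]>lo)&(q[:,2]<hi)&(np.abs(q[:,0]-0.518)<(0.02 if lab!='oct' else 0.007))&(q[:,1]>y0)&(q[:,1]<y1)]
    print(lab,len(b),np.percentile(b,[1,50,99],axis=0).round(4).tolist())
E
python3 plan.py 0.4385 -0.06 0.19 101
```

```text
time: 19.25
tool_pos: [0.518, 0.157, 0.2447]
tcp_rot: [2.244, 2.198, -0.001]
wrist_force: [-0.1, -4.8, -1.0]
width: 0.434
time: 19.58
tool_pos: [0.5182, 0.1577, 0.245]
tcp_rot: [-2.245, -2.198, -0.002]
wrist_force: [-0.8, -0.3, -1.0]
width: 0.699
time: 20.0
tool_pos: [0.519, 0.1577, 0.3361]
tcp_rot: [2.243, 2.196, 0.007]
wrist_force: [-0.0, 0.7, 0.2]
width: 0.703
t 20.0 tcp [0.519  0.1577 0.3361] grasp [0.5198 0.1579 0.1811] yaw(x axis) 88.8 z [ 0.005   0.0016 -1.    ] F [-0.   0.7  0.2] w 0.703
t 20.05 tcp [0.5197 0.1579 0.3379] grasp [0.521  0.1582 0.1829] yaw(x axis) 88.8 z [ 0.0082  0.0023 -1.    ] F [ 1.6 -0.   2.7] w 0.701
sq 2971 [[0.4984, 0.1659, 0.1002], [0.5181, 0.1859, 0.1056], [0.5378, 0.2066, 0.1076]]
oct 707 [[0.5112, 0.1438, 0.1005], [0.5181, 0.1575, 0.1019], [0.5249, 0.1717, 0.1064]]
rod 324 [[0.4986, 0.1283, 0.0883], [0.5172, 0.136, 0.0916], [0.5356, 0.1497, 0.0959]]
t 20.05 tcp [0.5197 0.1579 0.3379] grasp [0.521  0.1582 0.1829] yaw(x axis) 88.8 z [ 0.0082  0.0023 -1.    ] F [ 1.6 -0.   2.7] w 0.701
[{"slide":[-0.88,-0.31,-0.03],"angular":[0.01,0.0,-0.3]},{"slide":[-0.87,-0.32,-0.03],"angular":[0.01,0.0,-0.31]},{"slide":[-0.86,-0.34,-0.03],"angular":[0.01,0.0,-0.3]},{"slide":[-0.86,-0.36,-0.03],"angular":[0.01,0.0,-0.31]},{"slide":[-0.85,-0.38,-0.03],"angular":[0.01,0.0,-0.3]}]
[{"slide":[-0.84,-0.4,-0.03],"angular":[0.01,0.0,-0.31]},{"slide":[-0.83,-0.42,-0.04],"angular":[0.02,-0.01,-0.3]},{"slide":[-0.82,-0.43,-0.03],"angular":[0.01,0.0,-0.31]},{"slide":[-0.82,-0.45,-0.03],"angular":[0.02,-0.01,-0.3]},{"slide":[-0.8,-0.47,-0.04],"angular":[0.01,0.0,-0.31]}]
end grasp [ 0.4386 -0.06    0.1901]
```

View pics/oc6.png

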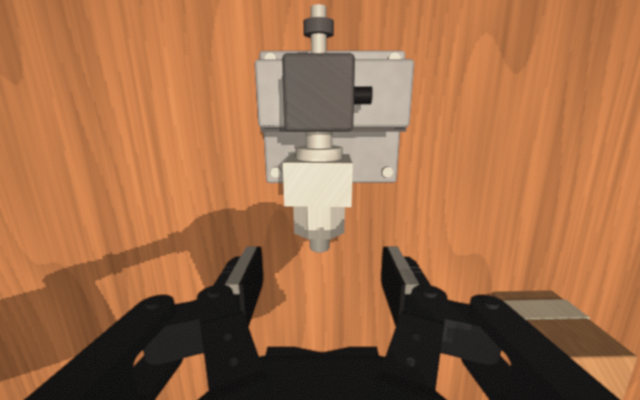

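```bash
python3 -m creep '[{"slide":[-0.88,-0.31,-0.03],"angular":[0,0,-0.3]},{"slide":[-0.87,-0.32,-0.03],"angular":[0,0,-0.31]},{"slide":[-0.86,-0.34,-0.03],"angular":[0,0,-0.3]},{"slide":[-0.86,-0.36,-0.03],"angular":[0,0,-0.31]},{"slide":[-0.85,-0.38,-0.03],"angular":[0,0,-0.3]}]'
python3 -m creep '[{"slide":[-0.84,-0.4,-0.03],"angular":[0,0,-0.31]},{"slide":[-0.83,-0.42,-0.04],"angular":[0,0,-0.3]},{"slide":[-0.82,-0.43,-0.03],"angular":[0,0,-0.31]},{"slide":[-0.82,-0.45,-0.03],"angular":[0,0,-0.3]},{"slide":[-0.8,-0.47,-0.04],"angular":[0,0,-0.31]}]'
python3 -m creep '[{"slide":[0,0,0],"angular":[0,0,0]},{"slide":[0,0,0],"angular":[0,0,0]},{"slide":[0,0,0],"angular":[0,0,0]}]'
python3 -c "
from seg import *
st();snap('wrist','cap1');st();q=seg('cap1','wrist',(0.4385,-0.073),0.035)
t=q[q[:,2]>0.034]; print(cv2.minAreaRect((t[:,:2]*1000).astype(np.float32)))
a=cv2.imread('pics/cap1.png');cv2.imwrite('pics/cap1z.png',cv2.resize(a[100:260,210:420],(787,600),interpolation=cv2.INTER_CUBIC))
"
```

```text
time: 20.47
tool_pos: [0.4767, 0.0476, 0.3351]
tcp_rot: [-2.123, -2.315, 0.001]
wrist_force: [1.0, -0.3, 0.2]
width: 0.7
time: 20.88
tool_pos: [0.4359, -0.0614, 0.3394]
tcp_rot: [-1.996, -2.425, 0.0]
wrist_force: [0.6, 0.2, 0.2]
width: 0.701
time: 21.13
tool_pos: [0.4368, -0.0603, 0.3397]
tcp_rot: [-1.999, -2.423, -0.001]
wrist_force: [-0.1, 0.7, -0.3]
width: 0.696
t 21.13 tcp [ 0.4368 -0.0603  0.3397] grasp [ 0.4367 -0.0602  0.1847] yaw(x axis) 100.94 z [-3.e-04  7.e-04 -1.e+00] F [-0.1  0.7 -0.3] w 0.696
t 21.18 tcp [ 0.4369 -0.06    0.3398] grasp [ 0.4369 -0.0599  0.1848] yaw(x axis) 100.99 z [-4.e-04  6.e-04 -1.e+00] F [0.2 0.1 0. ] w 0.699
table z -0.0007
ztop 0.0385 1184 mean [ 0.439  -0.0701  0.0373] rect [438.9 -70.8] [37.6 28.9] 11.9
ztop 0.0385 1242 mean [ 0.439  -0.0697  0.0371] rect [439.3 -72.4] [37.7 32.5] 11.6
((438.9268798828125, -70.7834243774414), (37.58627700805664, 28.89958381652832), 11.895286560058594)
```

View pics/cap1z.png

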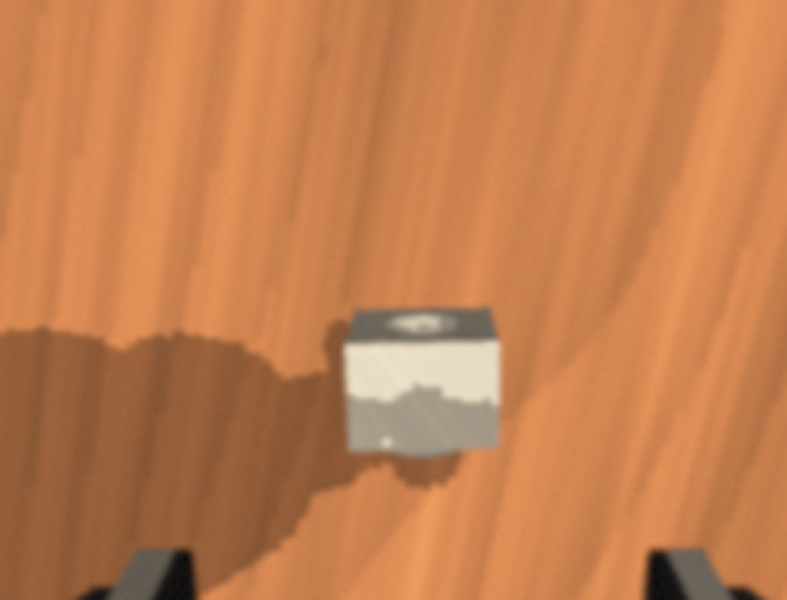

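```bash
python3 plan.py 0.4389 -0.0706 0.0215 101.8 10
```

```text
t 21.18 tcp [ 0.4369 -0.06    0.3398] grasp [ 0.4369 -0.0599  0.1848] yaw(x axis) 100.99 z [-4.e-04  6.e-04 -1.e+00] F [0.2 0.1 0. ] w 0.699
[{"slide":[-0.04,0.0,0.65],"angular":[0.0,0.0,-0.02]},{"slide":[-0.04,0.0,0.65],"angular":[0.0,0.0,-0.02]},{"slide":[-0.04,0.0,0.65],"angular":[0.0,0.0,-0.02]},{"slide":[-0.04,0.0,0.65],"angular":[0.0,0.0,-0.02]},{"slide":[-0.05,0.0,0.66],"angular":[0.0,0.0,-0.02]}]
[{"slide":[-0.04,0.0,0.65],"angular":[0.0,0.0,-0.02]},{"slide":[-0.05,0.0,0.66],"angular":[0.0,0.0,-0.02]},{"slide":[-0.04,0.0,0.65],"angular":[0.0,0.0,-0.02]},{"slide":[-0.05,0.0,0.66],"angular":[0.0,0.0,-0.02]},{"slide":[-0.04,0.0,0.65],"angular":[0.0,-0.01,-0.02]}]
end grasp [ 0.439  -0.0705  0.0215]
```

```bash
python3 -m creep '[{"slide":[-0.04,0,0.65],"angular":[0,0,-0.02]},{"slide":[-0.04,0,0.65],"angular":[0,0,-0.02]},{"slide":[-0.04,0,0.65],"angular":[0,0,-0.02]},{"slide":[-0.04,0,0.65],"angular":[0,0,-0.02]},{"slide":[-0.05,0,0.66],"angular":[0,0,-0.02]}]'
python3 -m creep '[{"slide":[-0.04,0,0.65],"angular":[0,0,-0.02]},{"slide":[-0.05,0,0.66],"angular":[0,0,-0.02]},{"slide":[-0.04,0,0.65],"angular":[0,0,-0.02]},{"slide":[-0.05,0,0.5],"angular":[0,0,-0.02]},{"slide":[-0.04,0,0.35],"angular":[0,0,-0.02]}]'
python3 -m creep '[{"slide":[0,0,0.3],"angular":[0,0,0]},{"slide":[0,0,0.13],"angular":[0,0,0]},{"slide":[0,0,0],"angular":[0,0,0]},{"slide":[0,0,0],"angular":[0,0,0]}]'
python3 -c "
from h import *
st()"
```

```text
time: 21.6
tool_pos: [0.4382, -0.0647, 0.2579]
tcp_rot: [1.988, 2.433, 0.001]
wrist_force: [-0.5, 0.1, -0.1]
width: 0.698
time: 22.02
tool_pos: [0.4387, -0.07, 0.1868]
tcp_rot: [-1.978, -2.438, 0.001]
wrist_force: [0.6, 0.4, -0.2]
width: 0.699
time: 22.35
tool_pos: [0.4393, -0.0709, 0.178]
tcp_rot: [1.981, 2.438, 0.0]
wrist_force: [0.0, 0.4, 0.0]
width: 0.701
t 22.35 tcp [ 0.4393 -0.0709  0.178 ] grasp [ 0.4394 -0.0709  0.023 ] yaw(x axis) 101.81 z [ 5.e-04 -0.e+00 -1.e+00] F [0.  0.4 0. ] w 0.701
```

```bash
python3 -m creep '[{"slide":[0,0,0],"angular":[0,0,0]},{"slide":[0,0,0],"angular":[0,0,0]},{"slide":[0,0,0],"angular":[0,0,0]},{"slide":[0,0,0],"angular":[0,0,0]},{"slide":[0,0,0],"angular":[0,0,0]}]' 1 50
python3 -m creep '[{"slide":[0,0,0],"angular":[0,0,0]},{"slide":[0,0,0],"angular":[0,0,0]}]'
python3 -m creep '[{"slide":[0,0,-0.3],"angular":[0,0,0]},{"slide":[0,0,-0.7],"angular":[0,0,0]},{"slide":[0,0,-1],"angular":[0,0,0]},{"slide":[0,0,-1],"angular":[0,0,0]},{"slide":[0,0,-1],"angular":[0,0,0]}]'
python3 -m creep '[{"slide":[0,0,-0.5],"angular":[0,0,0]},{"slide":[0,0,0],"angular":[0,0,0]},{"slide":[0,0,0],"angular":[0,0,0]}]'
python3 plan.py 0.5165 0.06 0.145 88.8
```

```text
time: 22.77
tool_pos: [0.4396, -0.0713, 0.1786]
tcp_rot: [1.98, 2.437, 0.001]
wrist_force: [-0.5, 0.4, 6.0]
width: 0.435
time: 22.93
tool_pos: [0.4396, -0.0713, 0.1786]
tcp_rot: [1.981, 2.437, 0.001]
wrist_force: [-0.7, 0.2, 6.0]
width: 0.437
time: 23.35
tool_pos: [0.4381, -0.0709, 0.2782]
tcp_rot: [-1.98, -2.437, 0.001]
wrist_force: [0.2, -0.6, -2.2]
width: 0.437
time: 23.6
tool_pos: [0.4389, -0.0711, 0.2906]
tcp_rot: [1.981, 2.437, 0.001]
wrist_force: [-0.5, -0.1, -1.5]
width: 0.436
t 23.6 tcp [ 0.4389 -0.0711  0.2906] grasp [ 0.4391 -0.0711  0.1356] yaw(x axis) 101.8 z [ 1.3e-03 -3.0e-04 -1.0e+00] F [-0.5 -0.1 -1.5] w 0.436
[{"slide":[0.64,0.59,-0.05],"angular":[0.0,0.0,0.46]},{"slide":[0.66,0.57,-0.05],"angular":[0.0,0.0,0.46]},{"slide":[0.68,0.54,-0.05],"angular":[0.0,0.0,0.47]},{"slide":[0.7,0.52,-0.06],"angular":[0.0,0.0,0.46]},{"slide":[0.71,0.5,-0.05],"angular":[0.01,0.0,0.47]}]
[{"slide":[0.73,0.48,-0.06],"angular":[0.0,0.0,0.46]},{"slide":[0.74,0.45,-0.05],"angular":[0.01,0.0,0.47]}]
end grasp [0.5165 0.0598 0.1449]
```

```bash
python3 -m creep '[{"slide":[0.64,0.59,-0.05],"angular":[0,0,0.46]},{"slide":[0.66,0.57,-0.05],"angular":[0,0,0.46]},{"slide":[0.68,0.54,-0.05],"angular":[0,0,0.47]},{"slide":[0.7,0.52,-0.06],"angular":[0,0,0.46]},{"slide":[0.71,0.5,-0.05],"angular":[0,0,0.47]}]'
python3 -m creep '[{"slide":[0.73,0.48,-0.06],"angular":[0,0,0.46]},{"slide":[0.74,0.45,-0.05],"angular":[0,0,0.47]},{"slide":[0,0,0],"angular":[0,0,0]},{"slide":[0,0,0],"angular":[0,0,0]},{"slide":[0,0,0],"angular":[0,0,0]}]'
python3 plan.py 0.5172 0.095 0.090 88.8 4
```

```text
time: 24.02
tool_pos: [0.4936, 0.0234, 0.2943]
tcp_rot: [-2.172, -2.265, 0.005]
wrist_force: [0.0, 0.5, -0.8]
width: 0.433
time: 24.43
tool_pos: [0.5155, 0.0597, 0.2975]
tcp_rot: [-2.242, -2.197, 0.005]
wrist_force: [0.7, -0.1, -1.5]
width: 0.44
t 24.43 tcp [0.5155 0.0597 0.2975] grasp [0.5149 0.0596 0.1425] yaw(x axis) 88.85 z [-4.1e-03 -6.0e-04 -1.0e+00] F [ 0.7 -0.1 -1.5] w 0.44
[{"slide":[0.35,0.01,0.52],"angular":[-0.01,0.0,0.0]},{"slide":[0.35,0.01,0.53],"angular":[-0.02,0.0,0.0]},{"slide":[0.36,0.01,0.52],"angular":[-0.01,0.01,0.01]},{"slide":[0.35,0.01,0.53],"angular":[-0.02,0.0,0.0]}]
end grasp [0.5171 0.0949 0.0899]
```

```bash
python3 -m creep '[{"slide":[0.35,-0.01,0.56],"angular":[0,0,0]},{"slide":[0.35,-0.01,0.56],"angular":[0,0,0]},{"slide":[0.36,-0.01,0.56],"angular":[0,0,0]},{"slide":[0.35,0,0.52],"angular":[0,0,0]},{"slide":[0,0,0],"angular":[0,0,0]}]'
python3 -m creep '[{"slide":[0,0,0],"angular":[0,0,0]},{"slide":[0,0,0],"angular":[0,0,0]},{"slide":[0,0,0],"angular":[0,0,0]},{"slide":[0,0,0],"angular":[0,0,0]}]'
python3 - <<'E'
from rel import *
st(); snap('wrist','cp4'); st()
t,W,s=rel('cp4')
q=W.reshape(-1,3)
rod=q[(q[:,2]>0.083)&(q[:,2]<0.096)&(q[:,1]>0.126)&(q[:,1]<0.142)&(np.abs(q[:,0]-0.516)<0.0115)]
print('rod',len(rod),np.percentile(rod,[0.2,50,99.8],axis=0).round(4))
q=t.reshape(-1,3)
b=q[(np.abs(q[:,0])<0.02)&(np.abs(q[:,1])<0.017)&(q[:,2]>0.13)&(q[:,2]<0.150)]
print('top z',np.median(b[:,2]),'x',np.percentile(b[:,0],[1,99]))
fr=q[(q[:,0]>0.008)&(q[:,0]<0.02)&(np.abs(q[:,1])<0.0195)&(q[:,2]>0.145)&(q[:,2]<0.185)]
print('face',fr.min(0).round(4),fr.max(0).round(4),np.median(fr,0).round(4))
ho=q[(q[:,0]<0.0115)&(q[:,0]>-0.02)&(np.abs(q[:,1])<0.012)&(q[:,2]>0.153)&(q[:,2]<0.176)]
print('hole',len(ho),'y',np.percentile(ho[:,1],[1,50,99]).round(4),'z',np.percentile(ho[:,2],[1,50,99]).round(4))
E
```

```text
time: 24.85
tool_pos: [0.5141, 0.0949, 0.2408]
tcp_rot: [-2.241, -2.195, 0.009]
wrist_force: [-0.5, -0.7, -2.0]
width: 0.436
time: 25.18
tool_pos: [0.5171, 0.0946, 0.2455]
tcp_rot: [2.245, 2.196, 0.002]
wrist_force: [-0.4, -0.0, -1.3]
width: 0.438
t 25.18 tcp [0.5171 0.0946 0.2455] grasp [0.5173 0.0946 0.0905] yaw(x axis) 88.76 z [ 1.8e-03  1.0e-04 -1.0e+00] F [-0.4 -0.  -1.3] w 0.438
t 25.23 tcp [0.517  0.0947 0.2454] grasp [0.5173 0.0947 0.0904] yaw(x axis) 88.76 z [ 1.8e-03  2.0e-04 -1.0e+00] F [ 0.1  1.2 -1.4] w 0.437
rod 1052 [[0.5093 0.1276 0.0844]
 [0.5171 0.1348 0.0912]
 [0.5249 0.1412 0.0936]]
top z 0.141400524539281 x [-0.01326171  0.01499741]
face [ 0.008  -0.0195  0.145 ] [0.0154 0.0195 0.1798] [ 0.0144 -0.0004  0.1644]
hole 356 y [-0.009  -0.0006  0.0078] z [0.1635 0.1686 0.1706]
```

View pics/cp4.png

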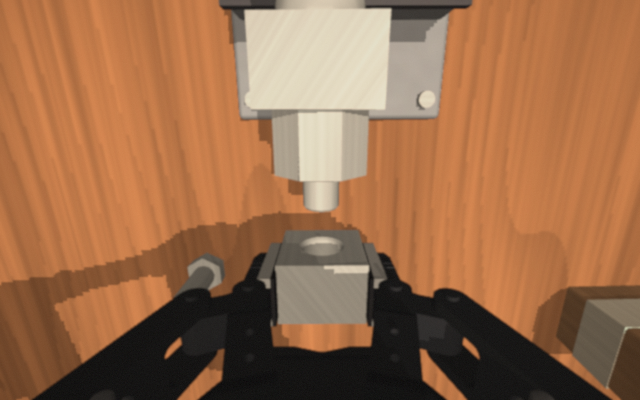

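```bash
python3 -m creep '[{"slide":[0.15,0,0.02],"angular":[0,0,0]},{"slide":[0.2,0,0],"angular":[0,0,0]},{"slide":[0.2,0,0],"angular":[0,0,0]},{"slide":[0.1,0,0],"angular":[0,0,0]},{"slide":[0,0,0],"angular":[0,0,0]}]'; python3 -m creep '[{"slide":[0.1,0,0],"angular":[0,0,0]},{"slide":[0.1,0,0],"angular":[0,0,0]},{"slide":[0.1,0,0],"angular":[0,0,0]},{"slide":[0,0,0],"angular":[0,0,0]}]'; python3 -c "
from h import *
st();snap('wrist','cp5')"
```

```text
time: 25.65
tool_pos: [0.517, 0.1122, 0.244]
tcp_rot: [-2.243, -2.199, -0.0]
wrist_force: [-0.5, 0.6, -1.0]
width: 0.438
time: 25.98
tool_pos: [0.5171, 0.1193, 0.2439]
tcp_rot: [-2.244, -2.198, -0.0]
wrist_force: [-0.1, -0.0, -1.4]
width: 0.436
t 25.98 tcp [0.5171 0.1193 0.2439] grasp [0.5171 0.1193 0.0889] yaw(x axis) 88.81 z [ 0.e+00  2.e-04 -1.e+00] F [-0.1 -0.  -1.4] w 0.436
```

View pics/cp5.png

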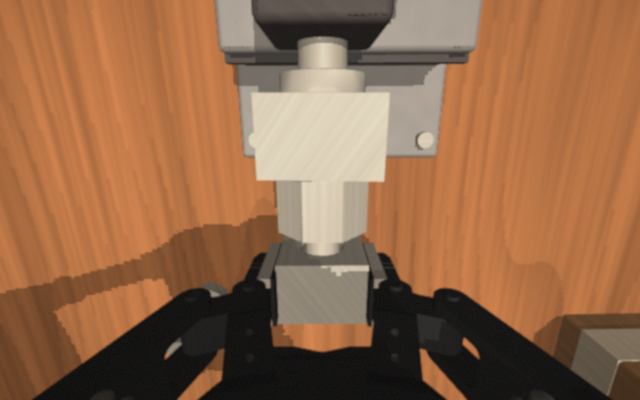

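```bash
python3 -m creep '[{"slide":[0.1,0,0],"angular":[0,0,0]},{"slide":[0.1,0,0],"angular":[0,0,0]},{"slide":[0.05,0,0],"angular":[0,0,0]},{"slide":[0,0,0],"angular":[0,0,0]}]'; python3 -m creep '[{"slide":[0.05,0,0],"angular":[0,0,0]},{"slide":[0,0,0],"angular":[0,0,0]}]'; python3 -m creep '[{"slide":[0.04,0,0],"angular":[0,0,0]},{"slide":[0,0,0],"angular":[0,0,0]}]';python3 -m creep '[{"slide":[0.03,0,0],"angular":[0,0,0]},{"slide":[0,0,0],"angular":[0,0,0]}]'
```

```text
time: 26.37
tool_pos: [0.5172, 0.1254, 0.2439]
tcp_rot: [-2.244, -2.198, -0.0]
wrist_force: [-0.2, 0.1, -0.5]
width: 0.438
time: 26.53
tool_pos: [0.5172, 0.1265, 0.2439]
tcp_rot: [-2.245, -2.198, -0.0]
wrist_force: [0.2, -1.3, -1.4]
width: 0.437
time: 26.7
tool_pos: [0.5173, 0.1274, 0.2439]
tcp_rot: [-2.245, -2.198, -0.0]
wrist_force: [0.1, -0.6, -1.5]
width: 0.44
time: 26.87
tool_pos: [0.5173, 0.1282, 0.244]
tcp_rot: [2.245, 2.198, 0.0]
wrist_force: [-0.3, 0.8, -1.8]
width: 0.436
```

```bash
python3 -m creep '[{"slide":[0.03,0,0],"angular":[0,0,0]},{"slide":[0,0,0],"angular":[0,0,0]}]'; python3 -m creep '[{"slide":[0.03,0,0],"angular":[0,0,0]},{"slide":[0,0,0],"angular":[0,0,0]}]'; python3 -m creep '[{"slide":[0.02,0,0],"angular":[0,0,0]},{"slide":[0,0,0],"angular":[0,0,0]}]'
```

```text
time: 27.03
tool_pos: [0.5173, 0.129, 0.2439]
tcp_rot: [-2.245, -2.198, 0.0]
wrist_force: [-0.1, -0.3, -1.6]
width: 0.441
time: 27.2
tool_pos: [0.5173, 0.1293, 0.2439]
tcp_rot: [2.244, 2.198, -0.001]
wrist_force: [-0.5, -2.1, -1.2]
width: 0.436
time: 27.37
tool_pos: [0.5173, 0.1298, 0.2439]
tcp_rot: [2.244, 2.198, -0.001]
wrist_force: [0.4, -3.9, -1.4]
width: 0.437
```

```bash
python3 -m creep '[{"slide":[0.02,0,0],"angular":[0,0,0]},{"slide":[0,0,0],"angular":[0,0,0]},{"slide":[0,0,0],"angular":[0,0,0]},{"slide":[0,0,0],"angular":[0,0,0]}]'
python3 -m creep '[{"slide":[0,0,0],"angular":[0,0,0]},{"slide":[0,0,0],"angular":[0,0,0]},{"slide":[0,0,0],"angular":[0,0,0]},{"slide":[0,0,0],"angular":[0,0,0]}]' -0.4
python3 -m creep '[{"slide":[0,0,-0.3],"angular":[0,0,0]},{"slide":[0,0,-0.7],"angular":[0,0,0]},{"slide":[0,0,-1],"angular":[0,0,0]},{"slide":[0,0,-1],"angular":[0,0,0]},{"slide":[0,0,-0.8],"angular":[0,0,0]}]'
python3 -m creep '[{"slide":[0,0,0],"angular":[0,0,0]},{"slide":[0,0,0],"angular":[0,0,0]},{"slide":[0,0,0],"angular":[0,0,0]},{"slide":[0,0,0],"angular":[0,0,0]}]'
python3 - <<'E'
from rel import *
st();snap('wrist','fin1');st();snap('scene','fins')
t,W,s=rel('fin1')
q=W.reshape(-1,3)
for y0 in np.arange(0.105,0.21,0.0025):
    b=q[(q[:,1]>=y0)&(q[:,1]<y0+0.0025)&(np.abs(q[:,0]-0.5175)<0.006)&(q[:,2]>0.07)]
    if len(b): print(round(y0,4),len(b),np.percentile(b[:,2],[5,50,95]).round(4))
b=cv2.imread('pics/fins.png'); cv2.imwrite('pics/finsz.png',cv2.resize(b[120:190,335:425],(770,600),interpolation=cv2.INTER_CUBIC))
E
```

```text
time: 27.7
tool_pos: [0.5173, 0.1304, 0.244]
tcp_rot: [2.244, 2.198, -0.0]
wrist_force: [-0.0, -5.0, -0.2]
width: 0.437
time: 28.03
tool_pos: [0.5175, 0.1311, 0.2442]
tcp_rot: [-2.244, -2.198, -0.002]
wrist_force: [0.3, 0.8, 0.4]
width: 0.701
time: 28.45
tool_pos: [0.5176, 0.1309, 0.3414]
tcp_rot: [2.244, 2.198, 0.003]
wrist_force: [1.2, -0.3, 0.7]
width: 0.7
time: 28.78
tool_pos: [0.5166, 0.1306, 0.3374]
tcp_rot: [-2.243, -2.197, 0.003]
wrist_force: [-0.2, -0.0, 0.6]
width: 0.699
t 28.78 tcp [0.5166 0.1306 0.3374] grasp [0.5162 0.1305 0.1825] yaw(x axis) 88.8 z [-2.6e-03 -4.0e-04 -1.0e+00] F [-0.2 -0.   0.6] w 0.699
t 28.83 tcp [0.5166 0.1305 0.3372] grasp [0.5162 0.1304 0.1822] yaw(x axis) 88.8 z [-3.e-03 -5.e-04 -1.e+00] F [0.1 0.9 0.3] w 0.7
0.11 13 [0.0932 0.0956 0.096 ]
0.115 52 [0.1007 0.1016 0.1024]
0.1175 51 [0.1008 0.1016 0.1026]
0.12 57 [0.1008 0.1017 0.1026]
0.1225 47 [0.1006 0.1016 0.1026]
0.125 55 [0.1007 0.1018 0.1028]
0.1275 49 [0.1008 0.1017 0.1027]
0.13 55 [0.1005 0.1016 0.1027]
0.1325 56 [0.1009 0.1017 0.1026]
0.135 54 [0.101  0.1018 0.1027]
0.1375 56 [0.1006 0.101
[... 214 characters left out ...]
 [0.1009 0.1017 0.1032]
0.1575 59 [0.1006 0.1019 0.1029]
0.16 67 [0.1007 0.1019 0.1031]
0.1625 61 [0.1009 0.1019 0.1027]
0.165 68 [0.1005 0.1017 0.1026]
0.1675 45 [0.1006 0.1019 0.1052]
0.17 66 [0.1048 0.1059 0.1068]
0.1725 71 [0.1045 0.1058 0.1069]
0.175 70 [0.1048 0.1058 0.1069]
0.1775 65 [0.1048 0.1059 0.1068]
0.18 68 [0.1049 0.1059 0.107 ]
0.1825 72 [0.1048 0.1058 0.1071]
0.185 76 [0.1051 0.106  0.1068]
0.1875 76 [0.1048 0.1057 0.1068]
0.19 76 [0.1048 0.1057 0.1067]
0.1925 76 [0.1048 0.1058 0.1069]
0.195 75 [0.105  0.1059 0.107 ]
0.1975 74 [0.1044 0.1057 0.107 ]
0.2 72 [0.0995 0.1007 0.1018]
0.2025 71 [0.0997 0.101  0.1018]
0.205 74 [0.0997 0.1008 0.1019]
0.2075 70 [0.0913 0.0934 0.1012]
```

View pics/fin1.png

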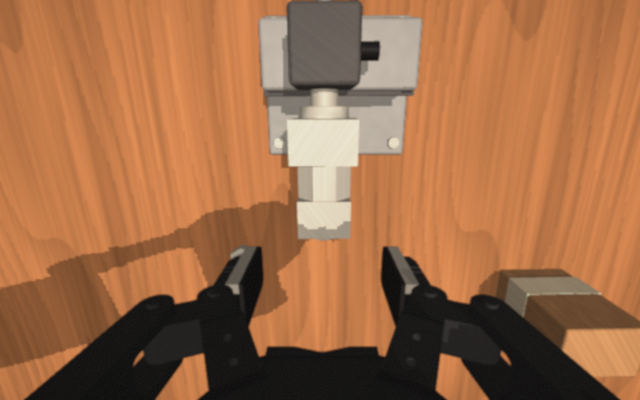

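View pics/fins.png

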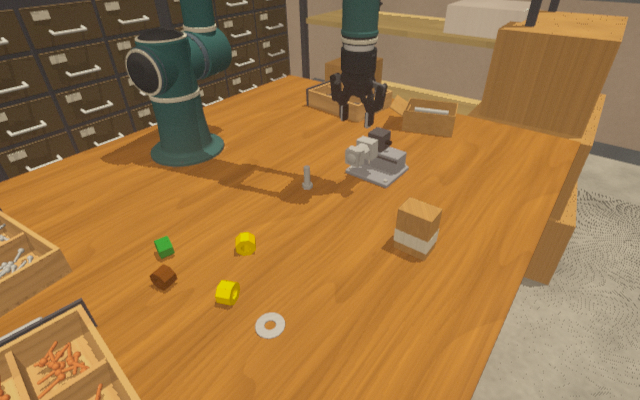

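```bash
python3 -c "
from h import *
W=cloud('wrist',np.load('pics/fin1.npz')['d'],dict(tool_pos=np.load('pics/fin1.npz')['pos'],tcp_rot=np.load('pics/fin1.npz')['rot'])).reshape(-1,3)
b=W[(W[:,2]>0.098)&(W[:,2]<0.11)&(np.abs(W[:,0]-0.5175)<0.017)&(W[:,1]<0.139)]; print('cap y',np.percentile(b[:,1],[0.3,1]), b[:,0].min(), b[:,0].max())
print(order.finish_job()); st()"
```

```text
cap y [0.11519135 0.11542035] 0.5005168578124303 0.5344704374540944
the job is handed in; nothing more can be done
None
the job is handed in; nothing more can be done
```

The stack is on the rod and I handed the job in at about 29 s of the 69 s allowed. The interface gives no verdict.

**What I did:** I found the rod with the wrist camera, at x ≈ 0.517 m, with its free end at y ≈ 0.128 m and its axis turned about 1.2°. I then slid on the spacer, the grey eight-sided sleeve and the cap (open end first). I pushed each one gently up to its stop with about 5 N, then released it.

**Last checks:** All y positions are in the world frame.

| Face | Measured y (m) | Expected y (m) |
|---|---|---|
| Shoulder | 0.200 | – |
| Spacer front | 0.170 | 0.170 |
| Sleeve front | 0.144 (measured before the cap went on) | 0.144 |
| Cap end | 0.115 | 0.116 |

- **Gaps:** The wrist picture shows none. In the final depth check, readings of the gripper hid the sleeve–cap joint itself.
- **Heights:** The tops of the parts are where they should be, about 1 mm low because they rest on the rod.
- **Forces and hand:** The gripper is open and about 9 cm above the stack. Wrist force during seating stayed around 5 N.
- **Things to leave alone:** In the last scene picture, the carton, bolt and washer stand where they were at the start. I judged that by eye and did not measure it.

No check failed or disagreed.

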